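Park the pH electrode in its footed cup on the lift stand

TASK

Park the electrode for the night: lift its footed white cup out of the caddy, stand it upright on the open bench and let go, then take it again lower down at a slant so that it fits under the electrode, stand it gently inside the blue ring of the stage, and let it go so that it stands still by itself for a second. Then wind the handwheel clockwise until the stage's red pointer is at the green mark, which brings the electrode's tip down inside the cup. The cup is top-heavy, so do not let it fall over; do not touch the electrode, and leave the bottles, timer and marker as they are.

Things in the scene. Friction and masses are not known exactly. Their poses are not given: they have to be found in the camera images.
- cup: White cup, blue band at its rim, 145 mm tall, 0.11-0.21 kg. Origin: centre of the foot's underside, z up to the mouth. Foot 36 mm across, 15 mm stem from 10 to 20 mm up, cone to 50 mm up, then to the rim a straight cylinder 46 mm across (bore 39 wide, 82 deep): grip it there, 10-20 N. Top-heavy (weight about 90 mm up): topples at about 11 degrees. At a slant of 45 degrees hold it 40 mm below the rim.
- caddy: Blue fixed box, 86 (its x) by 248 (its y) mm, walls 90 mm high and 4 mm thick, floor 4 mm thick; origin on the bench at its centre. Three compartments 78 mm square in a row, centred at y = -81, 0 and +81 mm. The cup stands in any one of them, a bottle in each of the others; the upper 59 mm of the cup show above the walls. Between caddy and stand the bench is free.
- lift_stand: White fixed stand. Origin on the bench under the stage's axis; x to the column behind, y to the handwheel. Base 36 mm high: x -55 to 150, y -65 to 65 mm, and a wing under the wheel, x -70 to 30, y to 222 mm. Column from x = 90 mm, 66 wide, 410 high; its arm, 367 mm up, reaches forward over the stage and holds the electrode, so the stage is open from the front and right, not from above.
- electrode: Blue pH electrode with a clear bulb, 12 mm in diameter, hanging straight down over the centre of the stage, fixed to the stand's arm; fragile. Its origin is the same as the lift stand's; its lower end is point electrode_tip.
- electrode_tip (a point): Lowest point of the electrode's bulb, 280 mm above the bench (50 above the rim of a cup on the lowered stage), exactly on the stage's vertical axis.
- stage_top (a point): Centre of the stage's upper face: an aluminium disc of 78 mm diameter with a blue ring of 54 mm diameter drawn on it. 85 mm above the bench when the wheel reads 0; it rises 20 mm per radian of the wheel.
- pointer (a point): Tip of the small red pointer on the stage's carriage; 20 mm above the stage's upper face; it moves up and down with the stage in front of a white scale to the left of the column.
- green_mark (a point): Middle of the green mark, a band 10 mm high on the white scale, 175 mm above the bench. The pointer is level with it when the wheel reads about 3.5 rad.
- wheel_grip (a point): Point on the handwheel's vertical axis at half its height, 73 mm above the bench. The wheel is black, fluted, 56 mm in diameter, 24 mm high (61 to 85 mm up), clear all round; under it the base's top is 36 mm up and a bearing 40 mm across reaches 49 mm up. Grip it across its diameter from above, at any yaw, turning up to about 1.5 rad a grasp.
- handwheel (a joint): Angle of the handwheel in rad, growing clockwise as seen from above; clockwise raises the stage, 20 mm per radian. Range about 0 to 4.6; starts between 0 and 0.5. Stiff (0.1 N m) and stays where it is left, also with the cup on the stage; it needs several grasps.
- reagent_red: White reagent bottle with a red cap, 52 mm across, 92 mm tall, in a compartment of the caddy; origin under its centre. Bystander.
- reagent_brown: Brown reagent bottle with a black cap, 42 mm across, 75 mm tall, in a compartment of the caddy; origin under its centre. Bystander.
- wash_bottle: White squeeze wash bottle, 66 mm body, 186 mm tall, standing between the stand and the white reader; origin under its centre. Bystander.
- bench_timer: Flat bench timer, 66 x 62 x 18 mm, near the front edge; origin under its centre. Bystander.
- marker: White and black marker pen, 135 mm long, lying near the front edge; origin under its centre. Bystander.
There are look-alikes about, which are no part of the job. What is shaped like the cup but purple is not meant.

How it is judged:
On the way, in this order (a step that is already met when the one before it is completed fails the run):
1. the cup stands upright on the bench outside the caddy, let go (height (world z) of cup below 0.006 m and angle between cup's own z axis and vertical below 0.08 rad and contact force between the fingers and cup below 0.05 N and linear speed of cup below 0.02 m/s and (x of cup in the frame of caddy above 0.055 m or x of cup in the frame of caddy below -0.055 m or y of cup in the frame of caddy above 0.13 m or y of cup in the frame of caddy below -0.13 m)), for 0.3 s.
2. the cup stands upright inside the ring of the stage, let go and still for a second (horizontal distance between cup and electrode_tip below 0.009 m and z of cup in the frame of stage_top between -0.004 and 0.004 m and angle between cup's own z axis and vertical below 0.06 rad and contact force between the fingers and cup below 0.05 N and linear speed of cup below 0.015 m/s), for 1 s.
3. the stage is wound up until its pointer is at the green mark, the cup still standing on it (horizontal distance between cup and electrode_tip below 0.01 m and z of cup in the frame of stage_top between -0.004 and 0.004 m and angle between cup's own z axis and vertical below 0.06 rad and z of pointer in the frame of green_mark between -0.006 and 0.006 m), for 0.2 s.
At the end, for the whole second after the job is handed in: The cup stands upright (within 0.06 rad) and still on the stage, its foot inside the blue ring (its axis within 10 mm of the electrode's), touched by nothing else, and the pointer is within 6 mm of the middle of the green mark, so that the electrode's tip is about 20 mm below the cup's rim (all of step 3 and contact force between the fingers and cup below 0.05 N and linear speed of cup below 0.015 m/s).
It fails at once if the cup falls over (angle between cup's own z axis and vertical above 0.5 rad).
It fails at once if the cup is set down hard on the stand (over 25 N) (contact force between cup and lift_stand above 25 N).
It fails at once if the electrode is touched (over 1 N) (contact force between electrode and anything else above 1 N).
It fails at once if a bottle, the timer or the marker is moved by more than 30 mm (distance of any of reagent_red, reagent_brown, wash_bottle, bench_timer, marker from where it was at the start of the episode above 0.03 m).
It also fails if it takes over 72 s, if anything falls off the work surface, if the arm or the gripper's body presses on something with over 40 N, if the wrist force passes 120 N, or if a joint passes its speed limit or range.

ROBOT

A 6-joint arm with a two-finger parallel gripper is mounted at the origin on a cart in front of the work surface, level with it; the furniture and walls round the work are solid. World frame = base frame: x ahead of the robot, y to its left, z up, the work surface at z = 0. Lengths are in m, angles in rad, forces in N, time in s.
With the tool pointing down it reaches from about 0.35 to 0.8 m from the base axis. Payload 7.3 kg.
Tool frame: the origin (TCP) lies on the centre line of the jaws, within the pads' length; the fingertips stand 22 mm ahead of it and the grasp point (between the pads) lies 3 mm ahead of it; z points along the fingers, y is the direction in which the jaws open and shut (so a half turn about z gives the same grasp; the last joint's range is limited). The gripper opens to 85 mm and grips with 20 to 120 N. Pads are 22 mm wide; open, the fingers measure 114 mm over their backs; the gripper's body (76 mm by 85 mm) begins 54 mm behind the grasp point. The pads swing forward as they close: fully open they stand 13 mm farther back than shut.
Start: joints at [-1.396, 0.342, 1.524, -0, 1.275, -0.146], TCP at [0.166, -0.498, 0.253] pointing down, gripper open.
Joint ranges: [-2.53, 2.53], [-0.77, 2.02], [0.04, 2.7], [-1, 4.14], [0.28, 2.66], [-3.11, 3.11]. Speed limits (rad/s): [2.57, 2.57, 3.14, 3.14, 3.14, 3.14].

INTERFACE

Orientations are given as a 3x3 rotation matrix whose columns are the frame's x, y, z axes.
In Python, from bench import manip, snapshot, job_done, recognise, outline_of, place_of gives the robot as it stands.
- The arm moves only by the shell command python3 -m pendant 'ROWS'. ROWS is JSON, a list of rows, each a list of 3 entries, a list of its own where there are three numbers: the turn, a rotation vector about the tool's x, y, z in rad, then the shift along the tool's x, y, z in m, then the closure, from -1 (fully open) to 1 (shut), so that 0 is half open. A call has 1 to 20 rows; each row shifts and turns the commanded pose from where the row before left it, along the tool's axes as they then stand; what a row does not reach is not made up. A row lasts 1/12 s, in which the tool goes at most 41.7 mm and 7.16 degrees, less where a joint would pass 70% of its speed; a pose out of reach is approached as far as the arm can. A call with a gripper value outside its range is refused whole. The fingers move at their own pace and stop on an object; the grip force is fixed at half the most. Time passes only in rows, so rows that do not move let the fingers close. It gives the time, the measured TCP pose, the force and the opening at its end, in the units of the state.
- manip.sense(): the state, without advancing time (a new reading comes with each control period).
- snapshot(name): name is "side" or "top" or "wrist"; returns a dict with "color" (420x560x3 uint8, red, green, blue), "z_map" (420x560 float32, m along the optical axis (not along the pixel's ray), 0 where there is no reading), "camera_matrix" (3x3 intrinsics, pixels), "distortion" ([k1, k2, p1, p2, k3] as OpenCV has them; the pictures are not rectified), "T" (4x4, takes a point from camera to world coordinates); the wrist camera has in their place "hand_eye" (4x4, takes a point from camera to tool coordinates, whose origin is the TCP and whose axes are the flange's). Camera axes: x right, y up, looking along -z (the intrinsics and any distortion apply to the point x, -y, -z); pixel columns grow to the right and rows downward; lengths in m; the calibration is good to about 2 mm. A picture is of the moment at which its call begins: read the wrist's pose just before it.
- job_done(): hands the job in, once; it reports no verdict.
Trained networks look in a picture, given as the dict that the camera call returned (one of the last four; its "shot" number tells which), for a name from the list of things; names that differ only in an ending like _2 or _b are one class to them, and where a whole thing is asked for, a point or a joint stands for the part that bears it (a point fixed in the world has none). Each returns a list of dicts, best first, with "score" (0 to 1); they miss things now and then, are a little off and sometimes report something else, mostly with a low value. They report only what shows in the picture. A call takes as long as a camera call. They do not tell look-alikes from the thing itself.
- recognise(picture, label): "location" ([row, column] as shares, 0 to 1, of the picture: columns of its width, rows of its height, amid what is visible of it).
- outline_of(picture, label): "mask" (420x560 bool, what is visible of it) and "location" ([row, column] as shares, 0 to 1, of the picture: columns of its width, rows of its height, amid what is visible of it).
- place_of(picture, label): "location" ([row, column] as shares, 0 to 1, of the picture: columns of its width, rows of its height: a listed point, or the origin of a listed thing).
The state is a dict: "time_s": time; "joint_pos": joint angles; "joint_velocities": joint speeds; "joint_torque": joint torques, N m; "tcp_pos": TCP position; "tool_rot": TCP orientation; "force": force on the tool from outside, world axes, zero at the start; "torque": the same for the moment, N m; "grip_width": finger opening in m.
Only numpy, scipy, OpenCV 4.12 (cv2) and the standard library are available. Lean on these libraries where they do the work, as an engineer would, in place of code of your own. Each camera call takes 0.05 s, during which the arm holds its last target. There are 200 camera calls.

## Working session

There is one attempt and no reset: what is moved stays moved. The work goes in short steps, Python scripts to look and compute and a shell command to move; the robot and the scene stay as the last step left them, time stands still between calls to the robot, and variables do not carry over. Pictures are saved under pics/ and viewed, about 8 in all and at most 12, crops included, and the job is handed in when it is done.

```bash
mkdir -p pics; ls
cat > h.py <<'E'
import numpy as np,cv2
from bench import manip,snapshot,job_done,recognise,outline_of,place_of
def save(s,n,crop=None,f=1):
    im=s["color"][:,:,::-1]
    if crop: r0,r1,c0,c1=crop; im=im[r0:r1,c0:c1]
    cv2.imwrite(f"pics/{n}.png",cv2.resize(im,None,fx=f,fy=f,interpolation=cv2.INTER_CUBIC))
def camT(s,st=None):
    if "T" in s: return np.array(s["T"])
    st=st or manip.sense(); T=np.eye(4);T[:3,:3]=st["tool_rot"];T[:3,3]=st["tcp_pos"]
    return T@np.array(s["hand_eye"])
def ray(s,px,st=None):  # px=(col,row)
    u=cv2.undistortPoints(np.array([[px]],float),np.array(s["camera_matrix"]),np.array(s["distortion"]))[0,0]
    T=camT(s,st); return T[:3,3],T[:3,:3]@np.array([u[0],-u[1],-1.])
def at_z(s,px,z,st=None):
    o,d=ray(s,px,st); return o+d*(z-o[2])/d[2]
def cloud(s,mask,st=None):
    r,c=np.nonzero(mask&(s["z_map"]>0)); z=s["z_map"][r,c]
    u=cv2.undistortPoints(np.stack([c,r],1).astype(float)[:,None],np.array(s["camera_matrix"]),np.array(s["distortion"]))[:,0]
    T=camT(s,st); return np.stack([u[:,0]*z,-u[:,1]*z,-z],1)@T[:3,:3].T+T[:3,3]
def tri(a,b):
    (o1,d1),(o2,d2)=a,b; A=np.stack([d1,-d2],1); t=np.linalg.lstsq(A,o2-o1,rcond=None)[0]
    p,q=o1+d1*t[0],o2+d2*t[1]; return (p+q)/2,np.linalg.norm(p-q)
def px(loc): return (loc[1]*560,loc[0]*420)
E
python3 - <<'E'
from h import *
S={n:snapshot(n) for n in("side","top")}
a=np.hstack([S["side"]["color"],S["top"]["color"]])
for n in S: save(S[n],n+"0",f=1.42)
for l in ["cup","caddy","lift_stand","electrode_tip","stage_top","pointer","green_mark","wheel_grip","reagent_red","reagent_brown","wash_bottle","bench_timer","marker"]:
    P={}
    for n in S:
        r=place_of(S[n],l); 
        print(l,n,[(np.round(px(x["location"]),1).tolist(),round(x["score"],2)) for x in r[:3]])
        if r: P[n]=ray(S[n],px(r[0]["location"]))
    if len(P)==2: print("   tri",[np.round(v,4) for v in tri(P["side"],P["top"])])
for n in S: print(n,np.round(S[n]["T"],3).tolist())
E
```

```text
pics
cup side [([225.7, 335.2], 0.83), ([303.9, 286.9], 0.63), ([259.1, 301.8], 0.55)]
cup top [([327.5, 211.1], 0.92), ([343.7, 293.7], 0.77), ([336.9, 250.8], 0.75)]
   tri [array([ 0.4895, -0.2076, -0.0576]), np.float64(0.2372)]
caddy side [([271.1, 322.7], 0.64)]
caddy top [([366.0, 247.8], 0.73)]
   tri [array([ 0.4855, -0.2848,  0.001 ]), np.float64(0.0022)]
lift_stand side [([258.9, 300.6], 0.74), ([266.0, 221.5], 0.67)]
lift_stand top [([212.1, 228.8], 0.86)]
   tri [array([ 0.5853,  0.2033, -0.3917]), np.float64(0.0979)]
electrode_tip side [([262.5, 139.8], 0.87)]
electrode_tip top [([187.9, 203.7], 0.65), ([395.4, 247.4], 0.59)]
   tri [array([0.5556, 0.1495, 0.2886]), np.float64(0.0069)]
stage_top side [([265.6, 201.5], 0.64)]
stage_top top [([204.1, 223.0], 0.75)]
   tri [array([0.5606, 0.1538, 0.0704]), np.float64(0.0022)]
pointer side [([291.4, 178.0], 0.94)]
pointer top []
green_mark side [([286.0, 161.0], 0.66)]
green_mark top [([174.1, 180.1], 0.66), ([170.4, 297.4], 0.33)]
   tri [array([0.6432, 0.2084, 0.1794]), np.float64(0.0111)]
wheel_grip side [([243.9, 178.7],
[... 449 characters left out ...]
([347.2, 272.9], 0.64), ([276.0, 347.4], 0.64)]
wash_bottle top [([313.7, 170.9], 0.71), ([208.8, 228.7], 0.69)]
   tri [array([ 0.7227, -0.1531,  0.0026]), np.float64(0.0108)]
bench_timer side [([206.6, 210.1], 0.8)]
bench_timer top [([166.5, 299.4], 0.94)]
   tri [array([ 0.3724,  0.2758, -0.0158]), np.float64(0.01)]
marker side [([216.4, 266.3], 0.55)]
marker top [([283.6, 288.9], 0.61)]
   tri [array([ 0.3799, -0.0498,  0.0058]), np.float64(0.008)]
side [[0.978, 0.116, -0.17, 0.318], [-0.206, 0.527, -0.824, -1.103], [-0.006, 0.842, 0.54, 0.892], [0.0, 0.0, 0.0, 1.0]]
top [[-0.042, 0.972, -0.229, 0.341], [-0.999, -0.041, 0.007, -0.034], [-0.002, 0.229, 0.973, 1.119], [0.0, 0.0, 0.0, 1.0]]
```

View pics/side0.png

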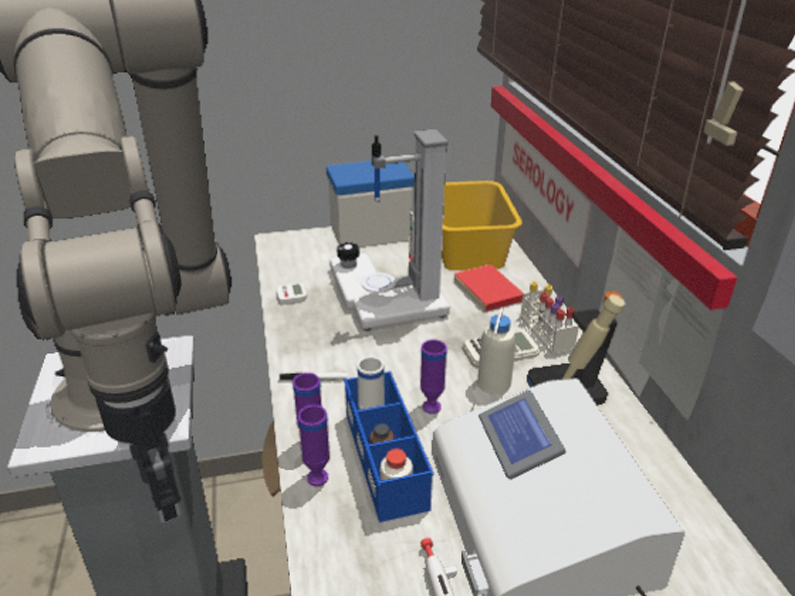

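View pics/top0.png

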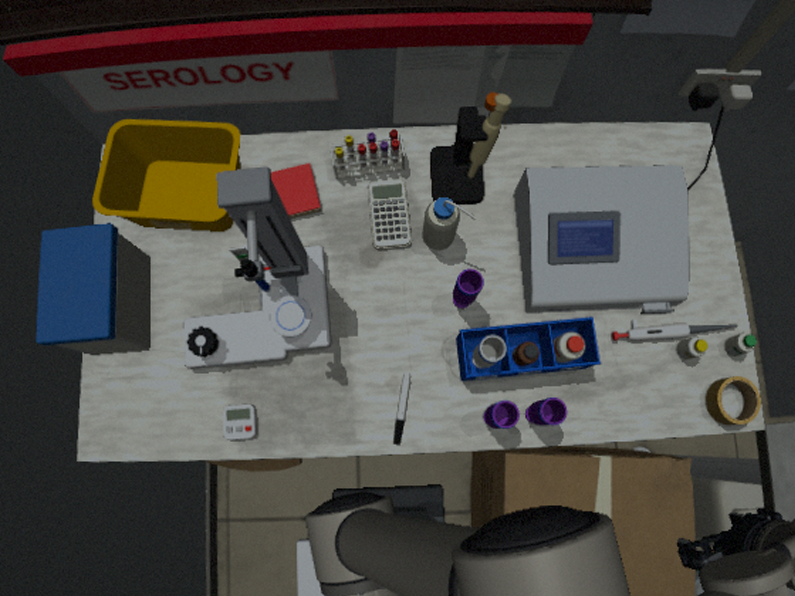

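The side view shows the white cup in the left (+y) caddy compartment, at about (370,375) in the image; the top view has it at (492,348). The other three cup shapes are purple. The stage ring is at (290,317) and the wheel at (203,342) in the top view. Next I refine these positions from depth.

Run:
```python
from h import *
s=snapshot("top"); d=snapshot("side"); w=snapshot("wrist")
st=manip.sense(); print(st["time_s"],np.round(st["tool_rot"],3).tolist(),st["tcp_pos"],st["grip_width"]); print(np.round(w["hand_eye"],3).tolist())
al=np.ones((420,560),bool)
C=cloud(s,al); r,c=np.nonzero(s["z_map"]>0); col=s["color"][r,c].astype(int)
def reg(c0,c1,r0,r1,z0,z1): return (c>=c0)&(c<=c1)&(r>=r0)&(r<=r1)&(C[:,2]>z0)&(C[:,2]<z1)
def circ(P):
    (x,y),R=cv2.minEnclosingCircle(P[:,:2].astype(np.float32)); return np.round([x,y,R,len(P)],4)
print("cup rim",circ(C[reg(325,362,228,265,.141,.16)]))
print("stage",np.percentile(C[reg(185,222,205,240,.07,.11)][:,2],[10,50,90]),circ(C[reg(180,225,200,245,.077,.11)]))
print("wheel",circ(C[reg(125,160,225,258,.078,.1)]),np.median(C[reg(135,150,233,247,.05,.12)],0))
b=reg(110,240,170,262,.030,.042); P=C[b][:,:2]; print("base",len(P),cv2.minAreaRect(P.astype(np.float32)))
cad=reg(318,425,220,275,.08,.096)&(col[:,2]>col[:,0]+40); print("caddy",cv2.minAreaRect(C[cad][:,:2].astype(np.float32)))
# wing front edge direction: min x per y bin
for y in np.arange(.2,.4,.03):
    q=P[(abs(P[:,1]-y)<.006)]; print(round(y,2),np.round([q[:,0].min(),q[:,0].max()],3)) if len(q) else 0
for x in np.arange(.5,.7,.03):
    q=P[(abs(P[:,0]-x)<.006)]; print("x",round(x,2),np.round([q[:,1].min(),q[:,1].max()],3)) if len(q) else 0
print("tbl",np.median(C[reg(250,270,300,310,-.03,.03)][:,2]))
# side: stage, electrode
D=cloud(d,al); r2,c2=np.nonzero(d["z_map"]>0); k=d["color"][r2,c2].astype(int)
bl=(c2>255)&(c2<275)&(r2>110)&(r2<145)&(D[:,2]>.27)&(D[:,2]<.36)&(D[:,0]<.6)
print("elec side",np.median(D[bl],0),bl.sum(),np.ptp(D[bl],0))
q=(c2>250)&(c2<285)&(r2>190)&(r2<212)&(D[:,2]>.076)&(D[:,2]<.11); print("stage side",np.median(D[q][:,2]),circ(D[q]))
q=(c2>250)&(c2<275)&(r2>255)&(r2<270)&(D[:,2]>.141)&(D[:,2]<.16); print("cup side",circ(D[q]))
```

```text
1.55 [[0.949, 0.315, -0.0], [0.315, -0.949, -0.0], [-0.0, 0.0, -1.0]] [ 0.16555754 -0.49823548  0.25332373] 0.08523275882457464
[[-0.0, 0.952, 0.305, 0.077], [1.0, 0.001, -0.001, 0.0], [-0.002, 0.305, -0.952, -0.12], [0.0, 0.0, 0.0, 1.0]]
cup rim [ 4.759e-01 -2.057e-01  2.390e-02  1.130e+02]
stage [0.08095278 0.08408339 0.08666642] [5.744e-01 1.545e-01 5.160e-02 7.220e+02]
wheel [5.218e-01 3.180e-01 2.850e-02 3.090e+02] [0.51979781 0.31385642 0.08415396]
base 3312 ((0.5954976081848145, 0.23095951974391937), (0.21962511539459229, 0.2836182117462158), 3.425091505050659)
caddy ((0.485199511051178, -0.28557920455932617), (0.08992690593004227, 0.24859388172626495), 3.2262978553771973)
0.2 [0.488 0.673]
0.23 [0.487 0.584]
0.26 [0.488 0.582]
0.29 [0.483 0.58 ]
0.32 [0.482 0.576]
0.35 [0.48  0.575]
x 0.5 [0.171 0.366]
x 0.53 [0.087 0.368]
x 0.56 [0.089 0.369]
x 0.59 [0.089 0.214]
x 0.62 [0.091 0.22 ]
x 0.65 [0.094 0.212]
x 0.68 [0.096 0.209]
tbl -0.000912782472320739
elec side [0.56086201 0.14645077 0.32154528] 95 [0.01077609 0.01388557 0.07613935]
stage side 0.08471937645446914 [5.727e-01 1.486e-01 5.010e-02 3.130e+02]
cup side [ 4.760e-01 -2.117e-01  2.330e-02  8.500e+01]
```

```bash
python3 -m pendant '[[[0,0,0],[0.0322,-0.0149,0],-1],[[0,0,0],[0.0322,-0.0149,0],-1],[[0,0,0],[0.0322,-0.0149,0],-1],[[0,0,0],[0.0322,-0.0149,0],-1],[[0,0,0],[0.0322,-0.0149,0],-1],[[0,0,0],[0.0322,-0.0149,0],-1],[[0,0,0],[0.0322,-0.0149,0],-1],[[0,0,0],[0.0322,-0.0149,0],-1],[[0,0,0],[0.0322,-0.0149,0],-1],[[0,0,0],[0.0322,-0.0149,0],-1],[[0,0,0],[0.0322,-0.0149,0],-1],[[0,0,0],[0.0322,-0.0149,0],-1],[[0,0,0],[0,0,0],-1],[[0,0,0],[0,0,0],-1]]'
cat >> h.py <<'E'
import json
def log():
    st=manip.sense(); open("log.jsonl","a").write(json.dumps([list(map(float,st["joint_pos"])),list(map(float,st["tcp_pos"])),np.array(st["tool_rot"]).tolist()])+"\n")
    print("t",round(st["time_s"],2),"q",np.round(st["joint_pos"],3),"p",np.round(st["tcp_pos"],4),"R",np.round(st["tool_rot"],3).tolist(),"F",np.round(st["force"],1),"w",round(st["grip_width"],4)); return st
E
python3 - <<'E'
from h import *
st=log(); w=snapshot("wrist"); save(w,"w1",f=1.3)
C=cloud(w,np.ones((420,560),bool),st)
q=(C[:,2]>.143)&(C[:,2]<.156)&(np.hypot(C[:,0]-.476,C[:,1]+.207)<.045)
(x,y),R=cv2.minEnclosingCircle(C[q][:,:2].astype(np.float32)); print(x,y,R,q.sum(),np.ptp(C[q],0))
E
```

```text
time_s: 2.72
tcp_pos: [0.4768, -0.2053, 0.2531]
tool_rot: [[0.948, 0.319, -0.0], [0.319, -0.948, -0.0], [-0.0, -0.0, -1.0]]
force: [-0.6, -0.4, -0.5]
grip_width: 0.085
t 2.72 q [-0.554  0.332  1.54  -0.     1.27   0.692] p [ 0.4768 -0.2053  0.2531] R [[0.948, 0.319, -0.0], [0.319, -0.948, -0.0], [-0.0, -0.0, -1.0]] F [-0.6 -0.4 -0.5] w 0.085
0.47597676515579224 -0.20714229345321655 0.023679044097661972 1535 [0.0465166  0.04694219 0.00763564]
```

View pics/w1.png

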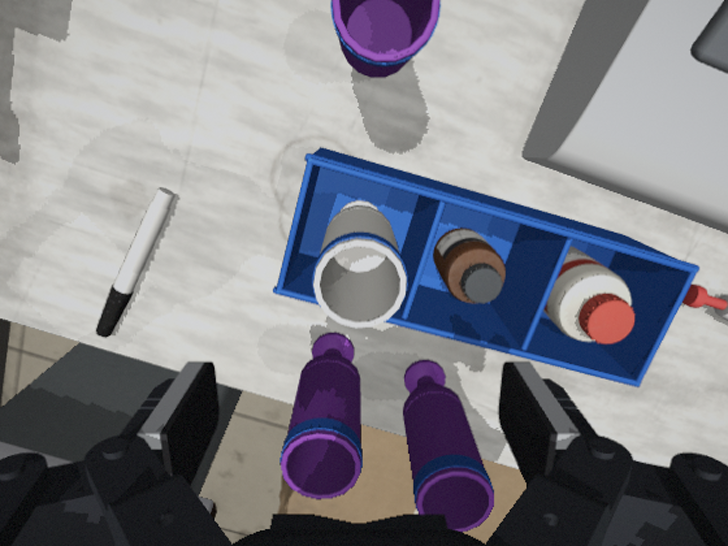

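```bash
python3 -m pendant '[[[0,0,0],[-0.0013,0.0014,0.03],-1],[[0,0,0],[0,0,0.035],-1],[[0,0,0],[0,0,0.035],-1],[[0,0,0],[0,0,0.02],-1],[[0,0,0],[0,0,0.011],-1],[[0,0,0],[0,0,0],-1],[[0,0,0],[0,0,0],0],[[0,0,0],[0,0,0],0.2],[[0,0,0],[0,0,0],0.4],[[0,0,0],[0,0,0],1],[[0,0,0],[0,0,0],1],[[0,0,0],[0,0,0],1],[[0,0,0],[0,0,0],1],[[0,0,0],[0,0,0],1]]'; python3 -c "
from h import *
log()"
```

```text
time_s: 3.93
tcp_pos: [0.4755, -0.2086, 0.1238]
tool_rot: [[0.949, 0.315, 0.002], [0.315, -0.949, -0.001], [0.001, 0.002, -1.0]]
force: [-1.0, 0.8, 5.3]
grip_width: 0.0443
t 3.93 q [-0.561  0.473  1.716  0.     0.95   0.689] p [ 0.4755 -0.2086  0.1238] R [[0.949, 0.315, 0.002], [0.315, -0.949, -0.001], [0.001, 0.002, -1.0]] F [-1.   0.8  5.3] w 0.0443
```

```bash
python3 -m pendant '[[[0,0,0],[0,0,-0.01],1],[[0,0,0],[0,0,-0.02],1],[[0,0,0],[0,0,-0.03],1],[[0,0,0],[0,0,-0.03],1],[[0,0,0],[0,0,-0.03],1],[[0,0,0],[0,0,-0.01],1],[[0,0,0],[0,0,0],1]]'; python3 -c "
from h import *
log(); s=snapshot('side'); save(s,'s2',(150,400,180,420),2.5)"
```

```text
time_s: 4.52
tcp_pos: [0.4762, -0.2091, 0.2557]
tool_rot: [[0.949, 0.315, 0.006], [0.315, -0.949, -0.004], [0.004, 0.005, -1.0]]
force: [-0.1, -1.1, -2.8]
grip_width: 0.0441
t 4.52 q [-0.561  0.327  1.539 -0.     1.268  0.689] p [ 0.4762 -0.2091  0.2557] R [[0.949, 0.315, 0.006], [0.315, -0.949, -0.004], [0.004, 0.005, -1.0]] F [-0.1 -1.1 -2.8] w 0.0441
```

View pics/s2.png

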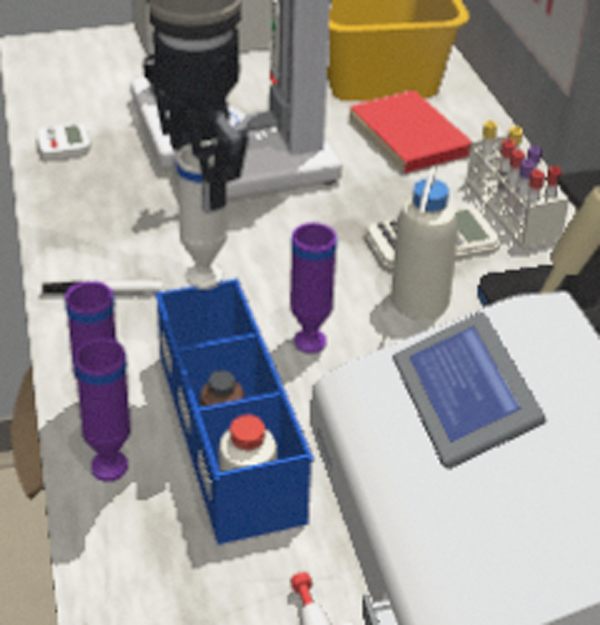

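```bash
python3 -m pendant '[[[0,0,0],[0.008,-0.0156,0],1],[[0,0,0],[0.014,-0.0268,0],1],[[0,0,0],[0.016,-0.0306,0],1],[[0,0,0],[0.016,-0.0306,0],1],[[0,0,0],[0.016,-0.0306,0],1],[[0,0,0],[0.014,-0.0268,0.01],1],[[0,0,0],[0.008,-0.0156,0.02],1],[[0,0,0],[0.006,-0.011,0.03],1],[[0,0,0],[0,0,0.03],1],[[0,0,0],[0,0,0.025],1],[[0,0,0],[0,0,0.01],1],[[0,0,0],[0,0,0.004],1],[[0,0,0],[0,0,0.002],1],[[0,0,0],[0,0,0],1]]'; python3 -c "
from h import *
log()"
```

```text
time_s: 5.73
tcp_pos: [0.5093, 0.0002, 0.1216]
tool_rot: [[0.949, 0.315, 0.001], [0.315, -0.949, -0.0], [0.0, 0.0, -1.0]]
force: [0.3, -0.5, -1.5]
grip_width: 0.0446
t 5.73 q [-0.15   0.462  1.745 -0.     0.934  1.1  ] p [5.093e-01 2.000e-04 1.216e-01] R [[0.949, 0.315, 0.001], [0.315, -0.949, -0.0], [0.0, 0.0, -1.0]] F [ 0.3 -0.5 -1.5] w 0.0446
```

```bash
python3 -m pendant '[[[0,0,0],[0,0,0.001],1],[[0,0,0],[0,0,0.001],1],[[0,0,0],[0,0,0],1],[[0,0,0],[0,0,0],1]]'
```

```text
time_s: 6.07
tcp_pos: [0.5092, 0.0004, 0.1199]
tool_rot: [[0.949, 0.315, 0.001], [0.315, -0.949, -0.0], [0.001, 0.001, -1.0]]
force: [0.1, -0.1, -0.1]
grip_width: 0.0443
```

```bash
python3 -m pendant '[[[0,0,0],[0,0,0.0005],1],[[0,0,0],[0,0,0],0.2],[[0,0,0],[0,0,0],0],[[0,0,0],[0,0,0],-0.2],[[0,0,0],[0,0,0],-0.5],[[0,0,0],[0,0,0],-1],[[0,0,0],[0,0,0],-1],[[0,0,0],[0,0,0],-1],[[0,0,0],[0,0,-0.01],-1],[[0,0,0],[0,0,-0.03],-1],[[0,0,0],[0,0,-0.04],-1],[[0,0,0],[0,0,-0.04],-1],[[0,0,0],[0,0,-0.04],-1],[[0,0,0],[0,0,0],-1]]'
python3 - <<'E'
from h import *
st=log(); w=snapshot("wrist"); 
C=cloud(w,np.ones((420,560),bool),st)
q=(C[:,2]>.139)&(C[:,2]<.152)&(np.hypot(C[:,0]-.509,C[:,1])<.06)
(x,y),R=cv2.minEnclosingCircle(C[q][:,:2].astype(np.float32)); print(x,y,R,q.sum(),np.ptp(C[q],0))
L=[json.loads(l) for l in open("log.jsonl")]
L.append([[-1.396,.342,1.524,0,1.275,-.146],[.16556,-.49824,.25332],[[.949,.315,0],[.315,-.949,0],[0,0,-1]]])
# fit arm: spherical-wrist elbow arm
from scipy.optimize import least_squares
from scipy.spatial.transform import Rotation as Ro
def fk(p,q):
    d1,a1,off,a2,a3,a3z,l,j0,wx,b2,b3=p
    R1=Ro.from_euler('z',q[0]+j0).as_matrix()
    ry=lambda a:Ro.from_euler('y',a).as_matrix(); rz=lambda a:Ro.from_euler('z',a).as_matrix()
    P=R1@np.array([a1,off,d1]); R=R1@ry(q[1]+b2); P=P+R@np.array([0,0,a2]); R=R@ry(q[2]+b3); P=P+R@np.array([a3z,0,a3]); R=R@rz(q[3])
    R=R@ry(q[4]-b2-b3); P=P+R@np.array([wx,0,l]); R=R@rz(q[5])
    return P,R
print("zeroR",fk([0]*11,[0.15,0,0,0,np.pi,0])[1].round(2).tolist())
for d in L: 
    d[0]; print(np.round(d[0],3), (Ro.from_matrix(fk([0]*11,d[0])[1].T@np.array(d[2]))).as_rotvec().round(3))
E
```

```text
time_s: 7.23
tcp_pos: [0.5119, 0.0001, 0.2877]
tool_rot: [[0.949, 0.315, 0.015], [0.315, -0.949, -0.002], [0.013, 0.007, -1.0]]
force: [0.9, 0.0, 0.9]
grip_width: 0.0854
t 7.23 q [-0.149  0.284  1.511 -0.     1.332  1.1  ] p [5.119e-01 1.000e-04 2.877e-01] R [[0.949, 0.315, 0.015], [0.315, -0.949, -0.002], [0.013, 0.007, -1.0]] F [0.9 0.  0.9] w 0.0854
0.5099017024040222 0.001998188206925988 0.023729417473077774 1116 [0.04587114 0.04668019 0.0076539 ]
zeroR [[-0.99, -0.15, 0.0], [-0.15, 0.99, 0.0], [-0.0, 0.0, -1.0]]
[-0.554  0.332  1.54  -0.     1.27   0.692] [-0.     0.     1.571]
[-0.561  0.473  1.716  0.     0.95   0.689] [-0.     0.     1.571]
[-0.561  0.327  1.539 -0.     1.268  0.689] [0.    0.    1.571]
[-0.15   0.462  1.745 -0.     0.934  1.1  ] [0.    0.    1.571]
[-0.149  0.284  1.511 -0.     1.332  1.1  ] [-0.     0.     1.571]
[-1.396  0.342  1.524  0.     1.275 -0.146] [0.000e+00 1.000e-03 1.571e+00]
```

```bash
python3 -m pendant '[[[0,0.12,0],[0,0,0],-1],[[0,0.12,0],[0,0,0],-1],[[0,0.12,0],[0,0,0],-1],[[0,0.12,0],[0,0,0],-1],[[0,0,0],[0,0,0],-1],[[0,0,0],[0,0,0],-1]]'
cat > fit.py <<'E'
from h import *
from scipy.optimize import least_squares
from scipy.spatial.transform import Rotation as Ro
ry=lambda a:Ro.from_euler('y',a).as_matrix(); rz=lambda a:Ro.from_euler('z',a).as_matrix()
def fk(p,q):
    d1,a1,off,a2,a3,l,a3z=p
    R=rz(q[0]); P=R@np.array([a1,off,d1]); R=R@ry(q[1]); P=P+R@np.array([0,0,a2]); R=R@ry(q[2]); P=P+R@np.array([a3z,0,a3]); R=R@rz(q[3])
    R=R@ry(q[4]); P=P+R@np.array([0,0,l]); return P,R@rz(q[5]+np.pi/2)
L=[json.loads(l) for l in open("log.jsonl")]
L.append([[-1.396,.342,1.524,0,1.275,-.146],[.16556,-.49824,.25332],0])
reg=np.array([.2,0,.077,.4,.4,.25,0]);W=np.array([.003,.05,.0,.005,.005,.005,.05])
def fit():
    f=least_squares(lambda p:np.concatenate([np.concatenate([fk(p,d[0])[0]-d[1] for d in L]),W*(p-reg)*.1]),reg)
    return f.x,f.fun[:3*len(L)]
lo=np.array([-2.53,-.77,.04,-1,.28,-2.53-.58]);hi=np.array([2.53,2.02,2.7,4.14,2.66,3.11])
def ik(p,pos,R,q0):
    def e(q): P,Q=fk(p,q); return np.concatenate([(P-pos)*5,Ro.from_matrix(Q.T@R).as_rotvec()])
    f=least_squares(e,np.clip(q0,lo+.01,hi-.01),bounds=(lo,hi)); return f.x,np.linalg.norm(f.fun)
E
python3 - <<'E'
from fit import *
log(); L.append(json.loads(open("log.jsonl").readlines()[-1]))
p,r=fit(); print(p.round(4),abs(r).max())
q0=np.array(L[-1][0])
for name,pos in (("stage",[.561,.152,.195]),("bench",[.51,.002,.105])):
  for el in (45,35):
    for hd in (0,30,60,90):
      for flip in (0,1):
        h=np.radians(hd);e=np.radians(el)
        z=np.array([np.cos(h)*np.cos(e),np.sin(h)*np.cos(e),-np.sin(e)]); y=np.array([np.sin(h),-np.cos(h),0]);y=-y if flip else y
        R=np.stack([np.cross(y,z),y,z],1)
        b=min((ik(p,np.array(pos)-.003*z,R,g) for g in (q0,[0,.3,1.8,1.5,1,0],[0,.3,1.8,1.5,1,1.5],[0,.3,1.8,3,.6,-1])),key=lambda t:t[1])
        print(name,el,hd,flip,b[0].round(2),b[1].round(3))
E
```

```text
time_s: 7.78
tcp_pos: [0.5076, 0.0001, 0.2782]
tool_rot: [[0.844, 0.313, 0.435], [0.278, -0.95, 0.145], [0.459, -0.001, -0.889]]
force: [0.5, -0.1, 0.0]
grip_width: 0.0853
t 7.78 q [-0.311  0.086  1.883  0.381  0.816  0.728] p [5.076e-01 1.000e-04 2.782e-01] R [[0.844, 0.313, 0.435], [0.278, -0.95, 0.145], [0.459, -0.001, -0.889]] F [ 0.5 -0.1  0. ] w 0.0853
[0.2229 0.     0.0764 0.5061 0.3795 0.2915 0.0464] 0.000108908966393928
stage 45 0 0 [ 0.25  0.32  2.13  4.14  0.28 -2.38] 0.096
stage 45 0 1 [0.25 0.32 2.13 4.14 0.28 0.76] 0.096
stage 45 30 0 [-0.08  0.29  2.08  1.39  0.42 -0.25] 0.0
stage 45 30 1 [-0.08  0.29  2.08  1.39  0.42  2.89] 0.0
stage 45 60 0 [-0.23  0.4   1.89  1.04  0.9  -0.41] 0.0
stage 45 60 1 [-0.23  0.4   1.89  1.04  0.9   2.73] 0.0
stage 45 90 0 [-0.24  0.56  1.6   0.79  1.31 -0.58] 0.0
stage 45 90 1 [-0.24  0.56  1.6   0.79  1.31  2.56] 0.0
stage 35 0 0 [ 0.23  0.33  2.2   3.66  0.38 -1.92] 0.0
stage 35 0 1 [0.23 0.33 2.2  3.66 0.38 1.22] 0.0
stage 35 30 0 [-0.13  0.33  2.2   1.96  0.57 -0.86] 0.0
stage 35 30 1 [-0.13  0.33  2.2   1.96  0.57  2.28] 0.0
stage 3
[... 408 characters left out ...]
5  2.26  1.62  0.66  2.2 ] 0.0
bench 45 60 0 [-0.59  0.55  2.    1.02  0.97 -0.83] 0.0
bench 45 60 1 [-0.59  0.55  2.    1.02  0.97  2.31] 0.0
bench 45 90 0 [-0.52  0.67  1.7   0.69  1.3  -0.9 ] 0.0
bench 45 90 1 [-0.52  0.67  1.7   0.69  1.3   2.24] 0.0
bench 35 0 0 [-0.28  0.54  2.49  2.84  0.85 -1.53] 0.0
bench 35 0 1 [-0.28  0.54  2.49  2.84  0.85  1.61] 0.0
bench 35 30 0 [-0.61  0.55  2.34  1.82  0.88 -1.28] 0.0
bench 35 30 1 [-0.61  0.55  2.34  1.82  0.88  1.86] 0.0
bench 35 60 0 [-0.66  0.63  2.03  1.15  1.1  -1.03] 0.0
bench 35 60 1 [-0.66  0.63  2.03  1.15  1.1   2.11] 0.0
bench 35 90 0 [-0.57  0.75  1.68  0.77  1.43 -0.99] 0.0
bench 35 90 1 [-0.57  0.75  1.68  0.77  1.43  2.16] 0.0
```

```bash
cat >> fit.py <<'E'
def Rt(hd,el,flip=0):
    h,e=np.radians(hd),np.radians(el); z=np.array([np.cos(h)*np.cos(e),np.sin(h)*np.cos(e),-np.sin(e)]); y=np.array([np.sin(h),-np.cos(h),0])*(1-2*flip); return np.stack([np.cross(y,z),y,z],1)
def to(R,pos,st=None):
    st=st or manip.sense(); R0=np.array(st["tool_rot"]); v=Ro.from_matrix(R0.T@R).as_rotvec(); t=R.T@(np.array(pos)-st["tcp_pos"])
    print("turn",v.round(4),"rows>=",np.ceil(np.abs(np.linalg.norm(v))/.12),"then shift (new axes)",t.round(4),"| (cur axes)",(R0.T@(np.array(pos)-st["tcp_pos"])).round(4))
E
python3 - <<'E'
from fit import *
R=Rt(60,35); g=np.array([.5095,.0015,.105]); to(R,g-.103*R[:,2])
E
```

```text
turn [ 0.4828  0.4614 -0.5545] rows>= 8.0 then shift (new axes) [-0.1407  0.0009 -0.0019] | (cur axes) [-0.1063  0.0556  0.0735]
```

```bash
python3 -m pendant '[[[0.0604,0.0577,-0.0693],[0,0,0],-1],[[0.0604,0.0577,-0.0693],[0,0,0],-1],[[0.0604,0.0577,-0.0693],[0,0,0],-1],[[0.0604,0.0577,-0.0693],[0,0,0],-1],[[0.0604,0.0577,-0.0693],[0,0,0],-1],[[0.0604,0.0577,-0.0693],[0,0,0],-1],[[0.0604,0.0577,-0.0693],[0,0,0],-1],[[0.0604,0.0577,-0.0693],[0,0,0],-1],[[0,0,0],[-0.03,0,0],-1],[[0,0,0],[-0.035,0,0],-1],[[0,0,0],[-0.035,0,0],-1],[[0,0,0],[-0.03,0,0],-1],[[0,0,0],[-0.01,0,0],-1],[[0,0,0],[0,0,0],-1],[[0,0,0],[0,0,0],-1]]'
python3 - <<'E'
from fit import *
st=log(); w=snapshot("wrist"); save(w,"w3",f=1.4); R=Rt(60,35); g=np.array([.5095,.0015,.105]); to(R,g-.103*R[:,2]); to(R,g-.003*R[:,2])
C=cloud(w,np.ones((420,560),bool),st)
q=(C[:,2]>.06)&(C[:,2]<.14)&(np.hypot(C[:,0]-.51,C[:,1])<.05)
A=C[q]; f=least_squares(lambda c:np.hypot(A[:,0]-c[0],A[:,1]-c[1])-.023,[.51,0],loss="soft_l1",f_scale=.001); print("cup",f.x,len(A),np.abs(f.fun).mean())
rr,cc=np.nonzero(w["z_map"]>0); k=w["color"][rr,cc].astype(int)
b=(C[:,2]>.285)&(C[:,2]<.36)&(np.hypot(C[:,0]-.56,C[:,1]-.15)<.03); 
if b.sum()>10:
    A=C[b]; f=least_squares(lambda c:np.hypot(A[:,0]-c[0],A[:,1]-c[1])-.006,[.56,.155],loss="soft_l1",f_scale=.001); print("elec",f.x,len(A))
for l in("electrode_tip","stage_top"):
    for r in place_of(w,l)[:2]: print(l,r["score"],px(r["location"]),at_z(w,px(r["location"]),.28 if l[0]=="e" else .087,st))
E
```

```text
time_s: 9.03
tcp_pos: [0.4636, -0.0692, 0.1657]
tool_rot: [[0.325, 0.847, 0.421], [0.498, -0.532, 0.685], [0.804, -0.013, -0.595]]
force: [-0.1, 0.3, 0.8]
grip_width: 0.0853
t 9.03 q [-0.845  0.486  2.011  0.956  1.229 -0.898] p [ 0.4636 -0.0692  0.1657] R [[0.325, 0.847, 0.421], [0.498, -0.532, 0.685], [0.804, -0.013, -0.595]] F [-0.1  0.3  0.8] w 0.0853
turn [ 0.0229  0.0264 -0.0305] rows>= 1.0 then shift (new axes) [-0.0021  0.0045  0.0008] | (cur axes) [-0.0019  0.0045  0.001 ]
turn [ 0.0229  0.0264 -0.0305] rows>= 1.0 then shift (new axes) [-0.0021  0.0045  0.1008] | (cur axes) [0.0007 0.0022 0.1009]
cup [0.50952954 0.00119631] 6983 0.001619606898210837
stage_top 0.74 (240.296, 90.216) [0.56038984 0.1467652  0.087     ]
```

View pics/w3.png

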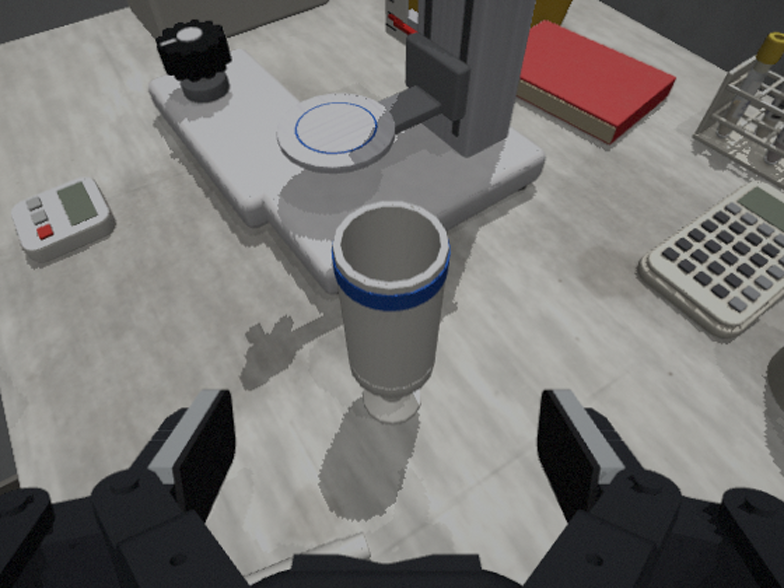

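```bash
python3 -m pendant '[[[0.0229,0.0264,-0.0305],[0,0,0],-1],[[0,0,0],[-0.002,0.0046,0],-1],[[0,0,0],[0,0,0.02],-1],[[0,0,0],[0,0,0.025],-1],[[0,0,0],[0,0,0.025],-1],[[0,0,0],[0,0,0.02],-1],[[0,0,0],[0,0,0.01],-1],[[0,0,0],[0,0,0],-1],[[0,0,0],[0,0,0],-1]]'
python3 - <<'E'
from fit import *
st=log(); R=Rt(60,35); g=np.array([.5095,.0012,.105]); to(R,g-.003*R[:,2])
s=snapshot("side"); t=snapshot("top")
for n,w,z0 in(("side",s,0),("top",t,0)):
    C=cloud(w,np.ones((420,560),bool)); rr,cc=np.nonzero(w["z_map"]>0); k=w["color"][rr,cc].astype(int)
    b=(C[:,2]>.07)&(C[:,2]<.11)&(np.hypot(C[:,0]-.56,C[:,1]-.15)<.04)
    print(n,"stage z",np.median(C[b][:,2]),b.sum())
    bl=b&(k[:,2]-k[:,0]>12); A=C[bl]
    f=least_squares(lambda c:np.hypot(A[:,0]-c[0],A[:,1]-c[1])-.027,[.56,.15],loss="soft_l1",f_scale=.001); print(" ring",f.x,bl.sum(),np.abs(f.fun).mean())
    b=(C[:,2]>.285)&(C[:,2]<.36)&(np.hypot(C[:,0]-.56,C[:,1]-.15)<.02)&(k[:,2]-k[:,0]>30); A=C[b]
    if len(A)>5: f=least_squares(lambda c:np.hypot(A[:,0]-c[0],A[:,1]-c[1])-.006,[.56,.153],loss="soft_l1",f_scale=.001); print(" elec",f.x,len(A))
E
```

```text
time_s: 9.93
tcp_pos: [0.5075, -0.0013, 0.1068]
tool_rot: [[0.287, 0.866, 0.41], [0.497, -0.5, 0.709], [0.819, 0.0, -0.574]]
force: [-0.3, 0.2, 0.4]
grip_width: 0.0854
t 9.93 q [-0.667  0.63   2.028  1.143  1.099 -1.029] p [ 0.5075 -0.0013  0.1068] R [[0.287, 0.866, 0.41], [0.497, -0.5, 0.709], [0.819, 0.0, -0.574]] F [-0.3  0.2  0.4] w 0.0854
turn [ 0.0006  0.0003 -0.0002] rows>= 1.0 then shift (new axes) [0.0003 0.0005 0.0007] | (cur axes) [0.0003 0.0005 0.0007]
side stage z 0.08483254935911211 266
 ring [0.56149697 0.15360682] 35 0.002096244883810034
 elec [0.56113031 0.15042396] 75
top stage z 0.08431430902226134 654
 ring [0.56248622 0.15087022] 145 0.0016813401026280399
 elec [0.56197514 0.15051608] 30
```

```bash
python3 -m pendant '[[[0,0,0],[0.0003,0.0005,0.0007],0],[[0,0,0],[0,0,0],0.2],[[0,0,0],[0,0,0],0.4],[[0,0,0],[0,0,0],1],[[0,0,0],[0,0,0],1],[[0,0,0],[0,0,0],1],[[0,0,0],[0,0,0],1],[[0,0,0],[0,0,0],1],[[0,0,0],[0.0025,0,-0.0017],1],[[0,0,0],[0.008,0,-0.0057],1],[[0,0,0],[0.016,0,-0.0115],1],[[0,0,0],[0.02,0,-0.014],1],[[0,0,0],[0.02,0,-0.014],1],[[0,0,0],[0.0138,0,-0.0094],1],[[0,0,0],[0,0,0],1],[[0,0,0],[0,0,0],1]]'
python3 - <<'E'
from fit import *
st=log(); s=snapshot("side"); save(s,"s4",(100,300,180,380),3)
C=cloud(s,np.ones((420,560),bool)); rr,cc=np.nonzero(s["z_map"]>0); k=s["color"][rr,cc].astype(int)
b=(np.hypot(C[:,0]-.5095,C[:,1]-.0012)<.04)&(C[:,2]>.08)&(C[:,2]<.26)&(k.min(1)>90)
A=C[b]; 
for z in np.arange(.09,.25,.02):
    q=A[abs(A[:,2]-z)<.006]
    if len(q)>4: print(z.round(2),q.mean(0).round(4),len(q))
E
```

```text
time_s: 11.37
tcp_pos: [0.508, -0.0013, 0.2044]
tool_rot: [[0.287, 0.865, 0.411], [0.498, -0.501, 0.708], [0.818, 0.002, -0.575]]
force: [-0.5, -0.2, -2.4]
grip_width: 0.0446
t 11.37 q [-0.665  0.43   1.969  1.043  1.217 -0.778] p [ 0.508  -0.0013  0.2044] R [[0.287, 0.865, 0.411], [0.498, -0.501, 0.708], [0.818, 0.002, -0.575]] F [-0.5 -0.2 -2.4] w 0.0446
0.11 [ 0.5084 -0.0039  0.1077] 42
0.13 [ 0.5083 -0.0101  0.1307] 18
0.15 [ 0.5059 -0.0153  0.1507] 51
0.17 [ 0.5076 -0.0155  0.1698] 57
0.19 [ 0.509  -0.0179  0.1878] 38
0.23 [0.5208 0.013  0.2302] 32
```

View pics/s4.png

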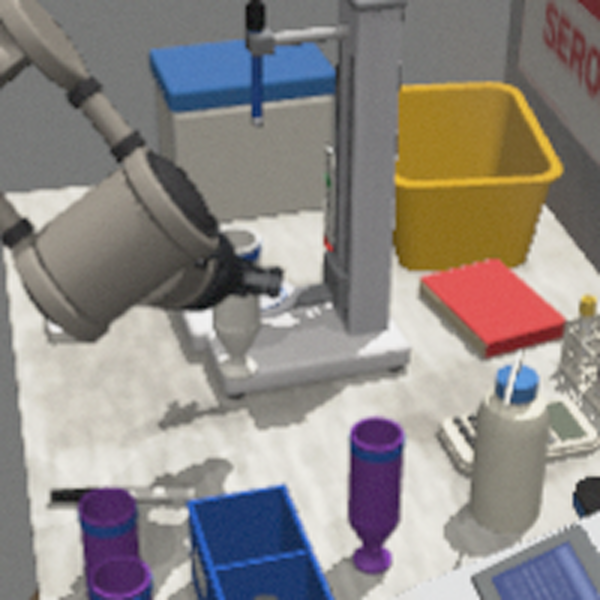

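```bash
python3 -m pendant '[[[0,0,0],[0.0045,-0.0015,0.0064],1],[[0,0,0],[0.009,-0.003,0.0128],1],[[0,0,0],[0.0108,-0.0036,0.0153],1],[[0,0,0],[0.0108,-0.0036,0.0153],1],[[0,0,0],[0.0108,-0.0036,0.0153],1],[[0,0,0],[0.0108,-0.0036,0.0153],1],[[0,0,0],[0.0108,-0.0036,0.0153],1],[[0,0,0],[0.0098,-0.0032,0.0141],1],[[0,0,0],[0.0081,-0.0027,0.0115],1],[[0,0,0],[0.0042,-0.0014,0.0065],1],[[0,0,0],[0,0,0],1],[[0,0,0],[0,0,0],1],[[0,0,0],[0,0,0],1]]'
python3 - <<'E'
from fit import *
st=log(); to(Rt(60,35),[.5602,.1487,.2044])
for n in("side","top"):
    w=snapshot(n); C=cloud(w,np.ones((420,560),bool)); rr,cc=np.nonzero(w["z_map"]>0); k=w["color"][rr,cc].astype(int)
    save(w,"p5"+n,(90,250,190,340) if n=="side" else (150,270,130,270),4)
    b=(C[:,2]>.233)&(C[:,2]<.25)&(np.hypot(C[:,0]-.5615,C[:,1]-.151)<.035)&(k.min(1)>60); A=C[b]
    if len(A)>8:
        f=least_squares(lambda c:np.hypot(A[:,0]-c[0],A[:,1]-c[1])-.022,[.56,.15],loss="soft_l1",f_scale=.001); print(n,"rim",f.x,len(A),np.percentile(A[:,2],95))
E
```

```text
time_s: 12.5
tcp_pos: [0.5604, 0.1484, 0.2038]
tool_rot: [[0.289, 0.865, 0.41], [0.496, -0.502, 0.709], [0.819, -0.001, -0.574]]
force: [0.2, -0.4, -1.5]
grip_width: 0.0442
t 12.5 q [-0.304  0.437  1.958  1.258  0.996 -0.66 ] p [0.5604 0.1484 0.2038] R [[0.289, 0.865, 0.41], [0.496, -0.502, 0.709], [0.819, -0.001, -0.574]] F [ 0.2 -0.4 -1.5] w 0.0442
turn [ 0.0011  0.0007 -0.002 ] rows>= 1.0 then shift (new axes) [ 0.0006 -0.0003 -0.0002] | (cur axes) [ 0.0006 -0.0003 -0.0002]
side rim [0.56214847 0.15037537] 39 0.24331188425944203
top rim [0.56358249 0.15381631] 97 0.24298455575165695
```

View pics/p5side.png

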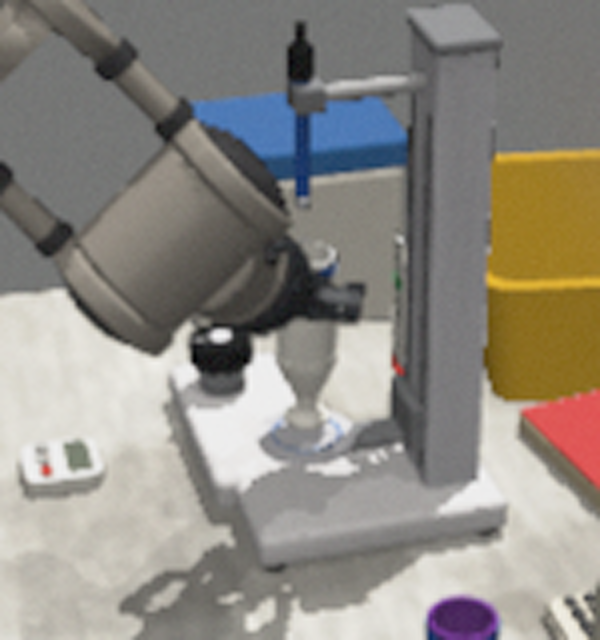

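Run:
```python
from fit import *
s=snapshot("side")
C=cloud(s,np.ones((420,560),bool)); rr,cc=np.nonzero(s["z_map"]>0); k=s["color"][rr,cc].astype(int)
n=np.hypot(C[:,0]-.5615,C[:,1]-.151)<.035
A=C[n&(C[:,2]>.15)&(C[:,2]<.185)]
f=least_squares(lambda c:np.hypot(A[:,0]-c[0],A[:,1]-c[1])-.023,[.5615,.153],loss="soft_l1",f_scale=.001); print("cyl",f.x,len(A),np.abs(f.fun).mean())
Ti=np.linalg.inv(np.array(s["T"]))
def pj(P):
    c=P@Ti[:3,:3].T+Ti[:3,3]; c=c*[1,-1,-1]
    return cv2.projectPoints(c.astype(float),np.zeros(3),np.zeros(3),np.array(s["camera_matrix"]),np.array(s["distortion"]))[0][:,0]
a=np.linspace(0,2*np.pi,60)
im=s["color"][150:210,220:310,::-1]; im=cv2.resize(im,None,fx=8,fy=8,interpolation=cv2.INTER_CUBIC)
def ring(c,r,z,colr):
    q=(pj(np.stack([c[0]+r*np.cos(a),c[1]+r*np.sin(a),0*a+z],1))-[220,150]+.5)*8
    cv2.polylines(im,[q.astype(int)],True,colr,1)
ring((.5615,.151),.027,.085,(0,255,0)); ring((.5615,.151),.018,.0975,(0,0,255)); ring((.5615,.151),.039,.085,(0,255,255))
cv2.imwrite("pics/o6.png",im)
```

```text
cyl [0.56332092 0.1522135 ] 142 0.0018346466330764184
```

View pics/o6.png

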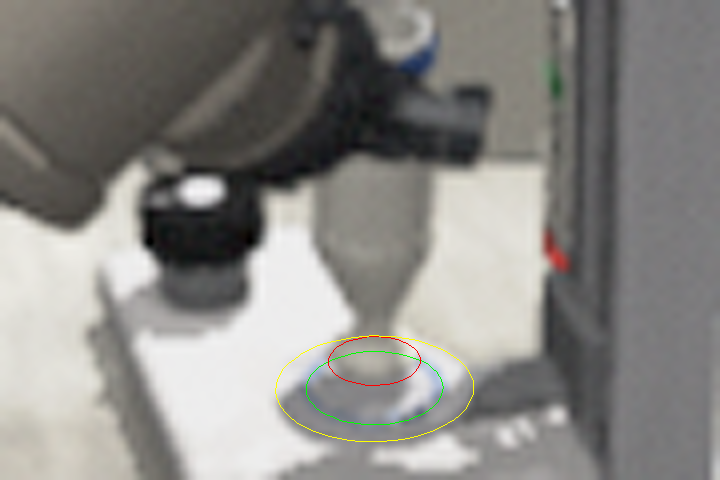

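```bash
python3 -m pendant '[[[0,0,0],[-0.0025,0,0.0017],1],[[0,0,0],[-0.0025,0,0.0017],1],[[0,0,0],[-0.0017,0,0.0012],1],[[0,0,0],[-0.0008,0,0.0006],1],[[0,0,0],[0,0,0],1],[[0,0,0],[0,0,0],1]]'; python3 -m pendant '[[[0,0,0],[-0.0008,0,0.0006],1],[[0,0,0],[0,0,0],1],[[0,0,0],[0,0,0],1]]'
```

```text
time_s: 13.15
tcp_pos: [0.5605, 0.1488, 0.1952]
tool_rot: [[0.288, 0.865, 0.41], [0.496, -0.501, 0.709], [0.819, -0.0, -0.574]]
force: [-0.0, 0.3, -0.9]
grip_width: 0.0442
time_s: 13.4
tcp_pos: [0.5605, 0.1489, 0.1943]
tool_rot: [[0.288, 0.865, 0.411], [0.496, -0.501, 0.709], [0.819, -0.0, -0.574]]
force: [-0.4, -0.6, -1.3]
grip_width: 0.0444
```

```bash
for i in 1 2; do python3 -m pendant '[[[0,0,0],[-0.0008,0,0.0006],1],[[0,0,0],[0,0,0],1],[[0,0,0],[0,0,0],1]]' | egrep 'tcp|force'; done
```

```text
tcp_pos: [0.5605, 0.1489, 0.1932]
force: [0.3, -0.1, -2.1]
tcp_pos: [0.5606, 0.1489, 0.1922]
force: [-0.6, -0.5, -2.2]
```

```bash
python3 -m pendant '[[[0,0,0],[-0.0004,0,0.0003],1],[[0,0,0],[0,0,0],1],[[0,0,0],[0,0,0],1]]' | egrep 'tcp|force';  python3 -m pendant '[[[0,0,0],[-0.0004,0,0.0003],1],[[0,0,0],[0,0,0],1],[[0,0,0],[0,0,0],1]]' | egrep 'tcp|force'
```

```text
tcp_pos: [0.5606, 0.149, 0.192]
force: [-0.6, -0.3, 0.1]
tcp_pos: [0.5606, 0.149, 0.1914]
force: [-0.4, -1.0, 0.6]
```

```bash
python3 -m pendant '[[[0,0,0],[0,0,0],0.2],[[0,0,0],[0,0,0],0],[[0,0,0],[0,0,0],-0.2],[[0,0,0],[0,0,0],-0.5],[[0,0,0],[0,0,0],-1],[[0,0,0],[0,0,0],-1],[[0,0,0],[0,0,0],-1],[[0,0,0],[0,0,0],-1]]'
python3 - <<'E'
from fit import *
st=log(); s=snapshot("side")
C=cloud(s,np.ones((420,560),bool))
n=np.hypot(C[:,0]-.5615,C[:,1]-.151)<.04
for a,b in((.14,.165),(.165,.185)):
    A=C[n&(C[:,2]>a)&(C[:,2]<b)]
    if len(A)>8:
        f=least_squares(lambda c:np.hypot(A[:,0]-c[0],A[:,1]-c[1])-.023,[.5615,.153],loss="soft_l1",f_scale=.001); print("cyl",f.x,len(A))
E
```

```text
time_s: 15.07
tcp_pos: [0.5606, 0.1489, 0.1913]
tool_rot: [[0.288, 0.865, 0.411], [0.496, -0.501, 0.709], [0.819, -0.0, -0.574]]
force: [-0.3, 0.1, -0.1]
grip_width: 0.0852
t 15.07 q [-0.303  0.461  1.968  1.281  0.986 -0.7  ] p [0.5606 0.1489 0.1913] R [[0.288, 0.865, 0.411], [0.496, -0.501, 0.709], [0.819, -0.0, -0.574]] F [-0.3  0.1 -0.1] w 0.0852
cyl [0.56329089 0.15228373] 103
cyl [0.56259757 0.15277976] 59
```

```bash
python3 -m pendant '[[[0,0,0],[0,0,-0.008],-1],[[0,0,0],[0,0,-0.015],-1],[[0,0,0],[0,0,-0.025],-1],[[0,0,0],[0,0,-0.03],-1],[[0,0,0],[0,0,-0.03],-1],[[0,0,0],[0,0,-0.02],-1],[[0,0,0],[0,0,0],-1],[[0,0,0],[0,0,0],-1],[[0,0,0],[0,0,0],-1],[[0,0,0],[0,0,0],-1],[[0,0,0],[0,0,0],-1],[[0,0,0],[0,0,0],-1]]'
python3 - <<'E'
from fit import *
st=log(); w=snapshot("wrist"); save(w,"w7",f=1.3)
C=cloud(w,np.ones((420,560),bool),st)
n=np.hypot(C[:,0]-.5615,C[:,1]-.151)<.045
for a,b in((.14,.17),(.17,.19),(.19,.22)):
    A=C[n&(C[:,2]>a)&(C[:,2]<b)]
    f=least_squares(lambda c:np.hypot(A[:,0]-c[0],A[:,1]-c[1])-.023,[.5615,.153],loss="soft_l1",f_scale=.001); print("cyl",f.x,len(A))
p,r=fit(); print("fit",abs(r).max())
# wheel candidates: vertical tool at wheel, different yaw of tool x
q0=np.array(st["joint_pos"])
for yaw in np.arange(-180,180,30):
    y=np.radians(yaw); R=np.array([[np.cos(y),np.sin(y),0],[np.sin(y),-np.cos(y),0],[0,0,-1.]])
    q,e=ik(p,np.array([.521,.316,.076]),R,np.array([.4,.5,1.7,0,1,np.clip(.4+1.57-y,-3,3)]))
    print(yaw,q.round(2),e.round(3))
to(Rt(60,90),[.521,.316,.2])
E
```

```text
time_s: 16.12
tcp_pos: [0.5079, 0.059, 0.2642]
tool_rot: [[0.288, 0.866, 0.409], [0.496, -0.5, 0.71], [0.819, -0.001, -0.574]]
force: [-0.5, -0.8, 0.9]
grip_width: 0.0855
t 16.12 q [-0.548  0.29   1.968  1.062  1.216 -0.6  ] p [0.5079 0.059  0.2642] R [[0.288, 0.866, 0.409], [0.496, -0.5, 0.71], [0.819, -0.001, -0.574]] F [-0.5 -0.8  0.9] w 0.0855
cyl [0.56259085 0.1525273 ] 1142
cyl [0.56249322 0.15241404] 1064
cyl [0.56151294 0.15084653] 3236
fit 0.00011242221344059944
-180 [0.27 0.6  2.07 1.87 0.28 3.11] 0.648
-150 [0.27 0.59 2.01 1.34 0.28 3.11] 0.582
-120 [0.25 0.59 1.89 0.77 0.46 3.11] 0.491
-90 [0.3  0.64 1.61 0.28 0.85 3.11] 0.273
-60 [0.42 0.67 1.49 0.   0.98 3.04] 0.0
-30 [0.42 0.67 1.49 0.   0.98 2.51] 0.0
0 [ 0.42  0.67  1.49 -0.    0.98  1.99] 0.0
30 [ 0.42  0.67  1.49 -0.    0.98  1.47] 0.0
60 [ 0.42  0.67  1.49 -0.    0.98  0.94] 0.0
90 [ 0.42  0.67  1.49 -0.    0.98  0.42] 0.0
120 [ 0.42  0.67  1.49 -0.    0.98 -0.1 ] 0.0
150 [ 0.42  0.67  1.49 -0.    0.98 -0.63] 0.0
turn [-9.000e-04 -9.598e-01 -1.100e-03] rows>= 8.0 then shift (new axes) [ 0.2292 -0.1172  0.0642] | (cur axes) [ 0.0787 -0.1173  0.2246]
```

View pics/w7.png

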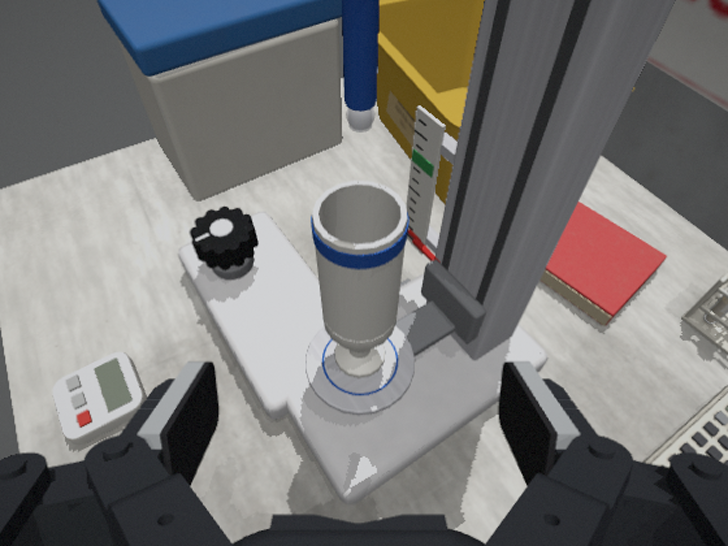

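```bash
python3 -m pendant '[[[0,0,0],[-0.0107,-0.0165,-0.0152],-1],[[0,0,0],[-0.0107,-0.0165,-0.0152],-1],[[0,0,0],[-0.0107,-0.0165,-0.0152],-1],[[0,0,0],[-0.0107,-0.0165,-0.0152],-1],[[0,0,0],[-0.0107,-0.0165,-0.0152],-1],[[0,-0.12,0],[0,0,0],-1],[[0,-0.12,0],[0,0,0],-1],[[0,-0.12,0],[0,0,0],-1],[[0,-0.12,0],[0,0,0],-1],[[0,-0.12,0],[0,0,0],-1],[[0,-0.12,0],[0,0,0],-1],[[0,-0.12,0],[0,0,0],-1],[[0,-0.12,0],[0,0,0],-1],[[0,0,0.117],[0,0,0],-1],[[0,0,0.117],[0,0,0],-1],[[0,0,0.117],[0,0,0],-1],[[0,0,0],[0,0,0],-1],[[0,0,0],[0,0,0],-1]]'
python3 - <<'E'
from fit import *
st=log(); to(Rt(40,90),[.40,.26,.26]); to(Rt(40,90),[.505,.30,.20])
t=snapshot("top"); C=cloud(t,np.ones((420,560),bool))
b=(C[:,1]>.38)&(C[:,1]<.7)&(C[:,0]>.4)&(C[:,0]<.75)&(C[:,2]>.05); A=C[b]; print("box",A.min(0),A.max(0)); 
q=A[A[:,2]>.1]; print(np.percentile(q[:,1],[1,5,50]),np.percentile(q[:,0],[2,98]),np.percentile(q[:,2],[5,50,95]))
E
```

```text
time_s: 17.67
tcp_pos: [0.3899, 0.0195, 0.2643]
tool_rot: [[0.766, 0.643, -0.001], [0.643, -0.766, 0.0], [-0.001, -0.001, -1.0]]
force: [0.1, -0.3, 0.0]
grip_width: 0.0852
t 17.67 q [-0.147  0.082  1.833  0.     1.228  0.725] p [0.3899 0.0195 0.2643] R [[0.766, 0.643, -0.001], [0.643, -0.766, 0.0], [-0.001, -0.001, -1.0]] F [ 0.1 -0.3  0. ] w 0.0852
turn [-0.0007  0.0005  0.0005] rows>= 1.0 then shift (new axes) [ 0.1623 -0.1778  0.0043] | (cur axes) [ 0.1624 -0.1777  0.0043]
turn [-0.0007  0.0005  0.0005] rows>= 1.0 then shift (new axes) [ 0.2684 -0.1409  0.0643] | (cur axes) [ 0.2686 -0.1407  0.0642]
box [0.40012746 0.38061584 0.05013555] [0.749892   0.60634271 0.30381277]
[0.4472174  0.45112651 0.56967939] [0.4136181 0.7384195] [0.1213087  0.18992537 0.26222961]
```

```bash
python3 -m pendant '[[[0,0,0],[0.0232,-0.0254,0],-1],[[0,0,0],[0.0232,-0.0254,0],-1],[[0,0,0],[0.0232,-0.0254,0],-1],[[0,0,0],[0.0232,-0.0254,0],-1],[[0,0,0],[0.0232,-0.0254,0],-1],[[0,0,0],[0.0232,-0.0254,0],-1],[[0,0,0],[0.0232,-0.0254,0],-1],[[0,0,0],[0.0266,0.0092,0.015],-1],[[0,0,0],[0.0266,0.0092,0.015],-1],[[0,0,0],[0.0266,0.0092,0.015],-1],[[0,0,0],[0.0266,0.0092,0.019],-1],[[0,0,0],[0,0,0],-1],[[0,0,0],[0,0,0],-1]]'
python3 - <<'E'
from fit import *
st=log(); w=snapshot("wrist"); save(w,"w8",f=1.3)
C=cloud(w,np.ones((420,560),bool),st)
b=(C[:,2]>.077)&(C[:,2]<.092)&(np.hypot(C[:,0]-.521,C[:,1]-.317)<.045); A=C[b]
(x,y),r=cv2.minEnclosingCircle(A[:,:2].astype(np.float32)); print("wheel",x,y,r,len(A),np.median(A,0))
to(Rt(40,90),[x,y,.077])
E
```

```text
time_s: 18.8
tcp_pos: [0.5064, 0.2992, 0.198]
tool_rot: [[0.767, 0.641, -0.004], [0.641, -0.767, -0.002], [-0.004, -0.001, -1.0]]
force: [-0.8, 0.7, -0.7]
grip_width: 0.0853
t 18.8 q [0.403 0.505 1.422 0.    1.218 1.278] p [0.5064 0.2992 0.198 ] R [[0.767, 0.641, -0.004], [0.641, -0.767, -0.002], [-0.004, -0.001, -1.0]] F [-0.8  0.7 -0.7] w 0.0853
wheel 0.5201875567436218 0.3171493411064148 0.028107741847634315 5293 [0.52142714 0.31817119 0.08500938]
turn [-0.0009  0.0023 -0.0021] rows>= 1.0 then shift (new axes) [ 0.0224 -0.0046  0.1226] | (cur axes) [ 0.0227 -0.0046  0.1226]
```

View pics/w8.png

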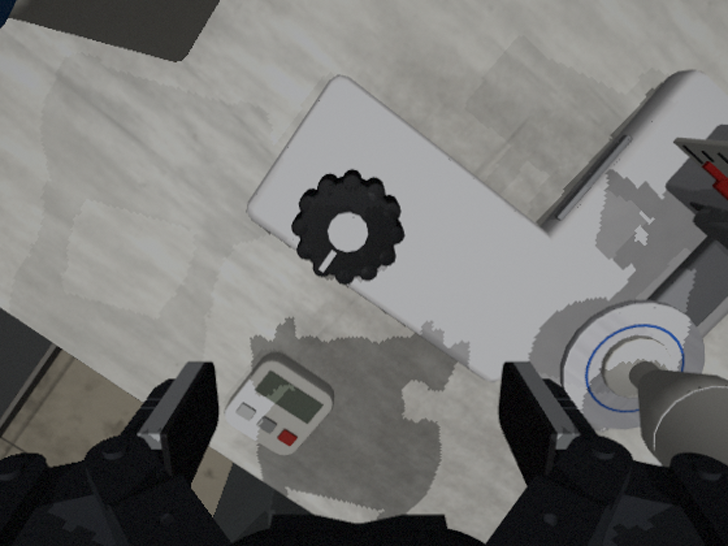

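Cup is standing in the ring (bottom right), and the wheel is at (348,228) in the image, in line with the jaws.

```bash
python3 -m pendant '[[[0,0,0],[0.0224,-0.0046,0.01],-1],[[0,0,0],[0,0,0.035],-1],[[0,0,0],[0,0,0.035],-1],[[0,0,0],[0,0,0.028],-1],[[0,0,0],[0,0,0.0146],-1],[[0,0,0],[0,0,0],-1],[[0,0,0],[0,0,0],-0.4],[[0,0,0],[0,0,0],0],[[0,0,0],[0,0,0],1],[[0,0,0],[0,0,0],1],[[0,0,0],[0,0,0],1],[[0,0,0],[0,0,0],1]]' ; python3 -m pendant '[[[0,0,0.1],[0,0,0],1],[[0,0,0.1],[0,0,0],1],[[0,0,0.1],[0,0,0],1],[[0,0,0],[0,0,0],1]]'
python3 - <<'E'
from fit import *
log(); s=snapshot("side"); print([(px(r["location"]),r["score"]) for r in place_of(s,"pointer")[:2]+place_of(s,"green_mark")[:2]])
E
```

```text
time_s: 19.85
tcp_pos: [0.521, 0.3185, 0.0811]
tool_rot: [[0.768, 0.64, 0.003], [0.64, -0.768, 0.003], [0.004, -0.0, -1.0]]
force: [-3.0, 0.5, 8.3]
grip_width: 0.0543
time_s: 20.18
tcp_pos: [0.5211, 0.3185, 0.0811]
tool_rot: [[0.925, 0.38, 0.003], [0.38, -0.925, 0.003], [0.004, -0.001, -1.0]]
force: [-3.6, 1.0, 7.1]
grip_width: 0.0544
t 20.18 q [4.230e-01 6.680e-01 1.486e+00 1.000e-03 9.840e-01 1.603e+00] p [0.5211 0.3185 0.0811] R [[0.925, 0.38, 0.003], [0.38, -0.925, 0.003], [0.004, -0.001, -1.0]] F [-3.6  1.   7.1] w 0.0544
[((291.424, 175.602), 0.89), ((283.192, 160.02), 0.57), ((277.088, 350.19599999999997), 0.5)]
```

```bash
python3 -m pendant '[[[0,0,0.1],[0,0,0],1],[[0,0,0.1],[0,0,0],1],[[0,0,0.1],[0,0,0],1],[[0,0,0.1],[0,0,0],1],[[0,0,0.1],[0,0,0],1],[[0,0,0.1],[0,0,0],1],[[0,0,0.1],[0,0,0],1],[[0,0,0.1],[0,0,0],1],[[0,0,0.1],[0,0,0],1],[[0,0,0],[0,0,0],1],[[0,0,0],[0,0,0],1]]'
cat > chk.py <<'E'
from fit import *
st=log(); s=snapshot("side"); print("pointer",[(np.round(px(r["location"]),1),round(r["score"],2)) for r in place_of(s,"pointer")[:1]],"mark",[(np.round(px(r["location"]),1),round(r["score"],2)) for r in place_of(s,"green_mark")[:1]])
C=cloud(s,np.ones((420,560),bool)); n=np.hypot(C[:,0]-.5625,C[:,1]-.152)<.04
rr,cc=np.nonzero(s["z_map"]>0); k=s["color"][rr,cc].astype(int)
near=(C[:,0]>.6)&(C[:,0]<.72)&(C[:,1]>.15)&(C[:,1]<.26)&(C[:,2]>.08)&(C[:,2]<.25)
for nm,m in(("red",(k[:,0]>100)&(k[:,0]>2*k[:,1])&(k[:,0]>2*k[:,2])),("green",(k[:,1]>1.5*k[:,0])&(k[:,1]>60))):
    b=near&m
    if b.any(): print(nm,np.median(C[b],0).round(4),b.sum(),"px",cc[b].mean().round(1),rr[b].mean().round(1))
# rim height / stage rise from cup
rim=C[n&(k.min(1)>60)&(C[:,2]>.2)&(C[:,2]<.33)]; 
if len(rim): print("rim top",np.percentile(rim[:,2],[50,90,97]).round(4),len(rim))
for a,b in((.17,.2),(.2,.23),(.23,.26)):
    A=C[n&(C[:,2]>a)&(C[:,2]<b)]
    if len(A)>15:
        f=least_squares(lambda c:np.hypot(A[:,0]-c[0],A[:,1]-c[1])-.023,[.5625,.153],loss="soft_l1",f_scale=.001); print("cyl",a,f.x.round(4),len(A))
E
python3 chk.py
```

```text
time_s: 21.25
tcp_pos: [0.5211, 0.3184, 0.0811]
tool_rot: [[0.875, -0.484, 0.003], [-0.484, -0.875, 0.002], [0.002, -0.004, -1.0]]
force: [-4.3, 1.5, 7.3]
grip_width: 0.0539
t 21.25 q [4.230e-01 6.680e-01 1.486e+00 1.000e-03 9.840e-01 2.498e+00] p [0.5211 0.3184 0.0811] R [[0.875, -0.484, 0.003], [-0.484, -0.875, 0.002], [0.002, -0.004, -1.0]] F [-4.3  1.5  7.3] w 0.0539
pointer [(array([290.4, 172.8]), 0.59)] mark [(array([286.2, 161.8]), 0.75)]
red [0.6473 0.1947 0.129 ] 5 px 289.2 175.4
green [0.6498 0.2171 0.1738] 2 px 289.0 160.5
rim top [0.2358 0.2545 0.2883] 319
cyl 0.17 [0.5631 0.153 ] 130
cyl 0.2 [0.5629 0.1527] 134
cyl 0.23 [0.5624 0.1508] 199
```

```bash
python3 -m pendant '[[[0,0,0],[0,0,0],0],[[0,0,0],[0,0,0],-1],[[0,0,0],[0,0,0],-1],[[0,0,0],[0,0,0],-1],[[0,0,0],[0,0,0],-1],[[0,0,-0.12],[0,0,0],-1],[[0,0,-0.12],[0,0,0],-1],[[0,0,-0.12],[0,0,0],-1],[[0,0,-0.12],[0,0,0],-1],[[0,0,-0.12],[0,0,0],-1],[[0,0,-0.12],[0,0,0],-1],[[0,0,-0.12],[0,0,0],-1],[[0,0,-0.12],[0,0,0],-1],[[0,0,-0.12],[0,0,0],-1],[[0,0,-0.12],[0,0,0],-1],[[0,0,0],[0,0,0],-1],[[0,0,0],[0,0,0],-0.4],[[0,0,0],[0,0,0],0],[[0,0,0],[0,0,0],1],[[0,0,0],[0,0,0],1]]'; python3 -m pendant '[[[0,0,0],[0,0,0],1],[[0,0,0],[0,0,0],1],[[0,0,0.1],[0,0,0],1],[[0,0,0.1],[0,0,0],1],[[0,0,0.1],[0,0,0],1],[[0,0,0.1],[0,0,0],1],[[0,0,0.1],[0,0,0],1],[[0,0,0.1],[0,0,0],1],[[0,0,0.1],[0,0,0],1],[[0,0,0.1],[0,0,0],1],[[0,0,0.1],[0,0,0],1],[[0,0,0.1],[0,0,0],1],[[0,0,0.1],[0,0,0],1],[[0,0,0.1],[0,0,0],1],[[0,0,0],[0,0,0],1],[[0,0,0],[0,0,0],1]]'; python3 chk.py
```

```text
time_s: 23.07
tcp_pos: [0.5202, 0.3178, 0.0784]
tool_rot: [[0.77, 0.638, -0.001], [0.638, -0.77, 0.001], [-0.0, -0.001, -1.0]]
force: [-2.3, 1.1, 4.9]
grip_width: 0.0544
time_s: 24.4
tcp_pos: [0.5202, 0.3188, 0.0784]
tool_rot: [[0.874, -0.486, -0.0], [-0.486, -0.874, 0.002], [-0.001, -0.002, -1.0]]
force: [-4.5, 5.7, 3.4]
grip_width: 0.0544
t 24.4 q [4.230e-01 6.720e-01 1.487e+00 2.000e-03 9.820e-01 2.500e+00] p [0.5202 0.3188 0.0784] R [[0.874, -0.486, -0.0], [-0.486, -0.874, 0.002], [-0.001, -0.002, -1.0]] F [-4.5  5.7  3.4] w 0.0544
pointer [] mark [(array([286.9, 161.1]), 0.79)]
red [0.6457 0.199  0.1549] 2 px 289.0 168.5
green [0.6494 0.2154 0.1747] 2 px 289.0 160.5
rim top [0.2464 0.2776 0.2861] 415
cyl 0.17 [0.5633 0.1532] 104
cyl 0.2 [0.5629 0.1529] 135
cyl 0.23 [0.5629 0.153 ] 134
```

```bash
python3 -m pendant '[[[0,0,0],[0,0,0],0],[[0,0,0],[0,0,0],-1],[[0,0,0],[0,0,0],-1],[[0,0,0],[0,0,0],-1],[[0,0,0],[0,0,0],-1],[[0,0,-0.12],[0,0,0],-1],[[0,0,-0.12],[0,0,0],-1],[[0,0,-0.12],[0,0,0],-1],[[0,0,-0.12],[0,0,0],-1],[[0,0,-0.12],[0,0,0],-1],[[0,0,-0.12],[0,0,0],-1],[[0,0,-0.12],[0,0,0],-1],[[0,0,-0.12],[0,0,0],-1],[[0,0,-0.12],[0,0,0],-1],[[0,0,-0.12],[0,0,0],-1],[[0,0,0],[0,0,0],-1],[[0,0,0],[0,0,0],-0.4],[[0,0,0],[0,0,0],0],[[0,0,0],[0,0,0],1],[[0,0,0],[0,0,0],1]]'; python3 -m pendant '[[[0,0,0],[0,0,0],1],[[0,0,0],[0,0,0],1],[[0,0,0.1],[0,0,0],1],[[0,0,0.1],[0,0,0],1],[[0,0,0.1],[0,0,0],1],[[0,0,0.1],[0,0,0],1],[[0,0,0.1],[0,0,0],1],[[0,0,0.1],[0,0,0],1],[[0,0,0.1],[0,0,0],1],[[0,0,0.1],[0,0,0],1],[[0,0,0.1],[0,0,0],1],[[0,0,0],[0,0,0],1],[[0,0,0],[0,0,0],1]]'; python3 chk.py; python3 -c "
from fit import *
s=snapshot('side'); save(s,'s9',(100,220,235,315),7)"
```

```text
time_s: 26.22
tcp_pos: [0.5202, 0.3178, 0.0784]
tool_rot: [[0.77, 0.638, -0.001], [0.638, -0.77, 0.001], [-0.0, -0.001, -1.0]]
force: [-1.9, 1.3, 5.9]
grip_width: 0.0545
time_s: 27.3
tcp_pos: [0.5201, 0.3186, 0.0784]
tool_rot: [[0.979, -0.206, -0.0], [-0.206, -0.979, 0.002], [-0.001, -0.002, -1.0]]
force: [-5.2, 4.3, 4.1]
grip_width: 0.0545
t 27.3 q [4.230e-01 6.710e-01 1.488e+00 2.000e-03 9.820e-01 2.200e+00] p [0.5201 0.3186 0.0784] R [[0.979, -0.206, -0.0], [-0.206, -0.979, 0.002], [-0.001, -0.002, -1.0]] F [-5.2  4.3  4.1] w 0.0545
pointer [(array([291.9, 158.3]), 0.84)] mark [(array([286.4, 160.3]), 0.96)]
red [0.6462 0.2024 0.1711] 2 px 289.0 163.5
green [0.6503 0.2191 0.1746] 1 px 289.0 160.0
rim top [0.2546 0.2939 0.2977] 476
cyl 0.17 [0.567  0.1574] 60
cyl 0.2 [0.5628 0.1529] 127
cyl 0.23 [0.5628 0.1528] 136
```

View pics/s9.png

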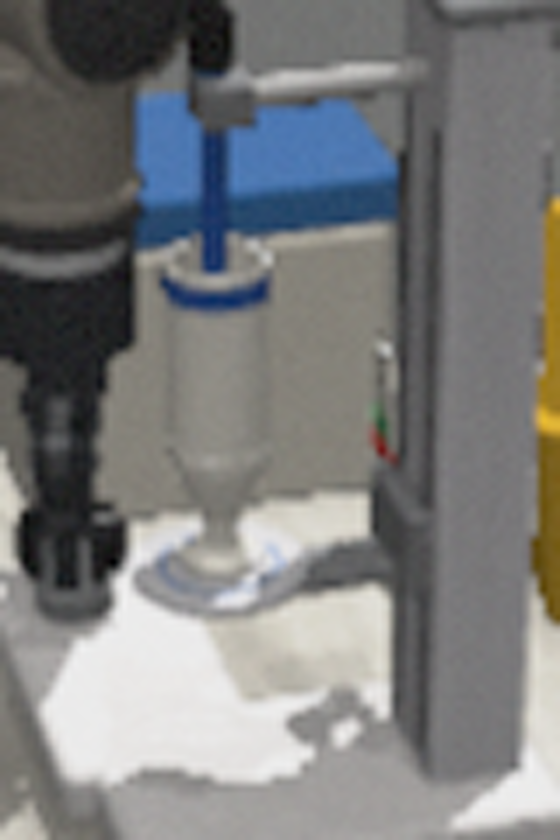

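```bash
python3 -m pendant '[[[0,0,0.085],[0,0,0],1],[[0,0,0.085],[0,0,0],1],[[0,0,0],[0,0,0],1],[[0,0,0],[0,0,0],1]]'; python3 chk.py
python3 - <<'E'
from fit import *
w=snapshot("top"); st=manip.sense()
C=cloud(w,np.ones((420,560),bool)); rr,cc=np.nonzero(w["z_map"]>0); k=w["color"][rr,cc].astype(int)
d=np.hypot(C[:,0]-.5625,C[:,1]-.152)
b=(d<.04)&(C[:,2]>.13)&(C[:,2]<.17); print("stage disc z",np.median(C[b][:,2]),b.sum())
b=(d<.03)&(C[:,2]>.285)&(C[:,2]<.31)&(k.min(1)>60); print("rim",np.median(C[b][:,2]),b.sum())
E
```

```text
time_s: 27.83
tcp_pos: [0.5201, 0.3188, 0.0784]
tool_rot: [[0.93, -0.368, -0.0], [-0.368, -0.93, 0.002], [-0.001, -0.002, -1.0]]
force: [-4.9, 4.6, 4.5]
grip_width: 0.0542
t 27.83 q [4.230e-01 6.710e-01 1.488e+00 2.000e-03 9.820e-01 2.370e+00] p [0.5201 0.3188 0.0784] R [[0.93, -0.368, -0.0], [-0.368, -0.93, 0.002], [-0.001, -0.002, -1.0]] F [-4.9  4.6  4.5] w 0.0542
pointer [(array([288.2, 156.8]), 0.67)] mark [(array([286.1, 160.7]), 0.86)]
red [0.6459 0.2013 0.1753] 2 px 289.0 162.5
rim top [0.2561 0.2978 0.3013] 489
cyl 0.17 [0.5656 0.1605] 50
cyl 0.2 [0.5628 0.1529] 125
cyl 0.23 [0.5631 0.1526] 139
stage disc z 0.15283713071868227 486
rim 0.29689251133059924 93
```

```bash
python3 -m pendant '[[[0,0,0],[0,0,0],0],[[0,0,0],[0,0,0],-1],[[0,0,0],[0,0,0],-1],[[0,0,0],[0,0,0],-1],[[0,0,0],[0,0,0],-1],[[0,0,0],[0,0,-0.01],-1],[[0,0,0],[0,0,-0.03],-1],[[0,0,0],[0,0,-0.035],-1],[[0,0,0],[0,0,-0.035],-1],[[0,0,0],[-0.03,0,-0.015],-1],[[0,0,0],[-0.035,0,0],-1],[[0,0,0],[-0.035,0,0],-1],[[0,0,0],[-0.01,0,0],-1],[[0,0,0],[0,0,0],-1],[[0,0,0],[0,0,0],-1]]'
python3 - <<'E'
from fit import *
st=log(); w=snapshot("wrist"); 
C=cloud(w,np.ones((420,560),bool),st); rr,cc=np.nonzero(w["z_map"]>0); k=w["color"][rr,cc].astype(int)
near=(C[:,0]>.58)&(C[:,0]<.74)&(C[:,1]>.15)&(C[:,1]<.27)&(C[:,2]>.08)&(C[:,2]<.26)
for nm,m in(("red",(k[:,0]>90)&(k[:,0]>2*k[:,1])&(k[:,0]>2*k[:,2])),("green",(k[:,1]>1.5*k[:,0])&(k[:,1]>50))):
    b=near&m
    if b.any(): print(nm,np.median(C[b],0).round(4),C[b].min(0).round(4),C[b].max(0).round(4),b.sum(),"px",cc[b].mean().round(1),rr[b].mean().round(1))
for l in("pointer","green_mark"): print(l,[(np.round(px(r["location"]),1),round(r["score"],2)) for r in place_of(w,l)[:2]])
save(w,"w10",f=1.4)
E
```

```text
time_s: 29.28
tcp_pos: [0.4186, 0.3579, 0.2037]
tool_rot: [[0.931, -0.366, 0.001], [-0.366, -0.931, 0.0], [0.001, -0.001, -1.0]]
force: [-0.0, -0.6, 0.2]
grip_width: 0.0854
t 29.28 q [ 0.569  0.432  1.53  -0.     1.179  2.514] p [0.4186 0.3579 0.2037] R [[0.931, -0.366, 0.001], [-0.366, -0.931, 0.0], [0.001, -0.001, -1.0]] F [-0.  -0.6  0.2] w 0.0854
pointer []
green_mark []
```

View pics/w10.png

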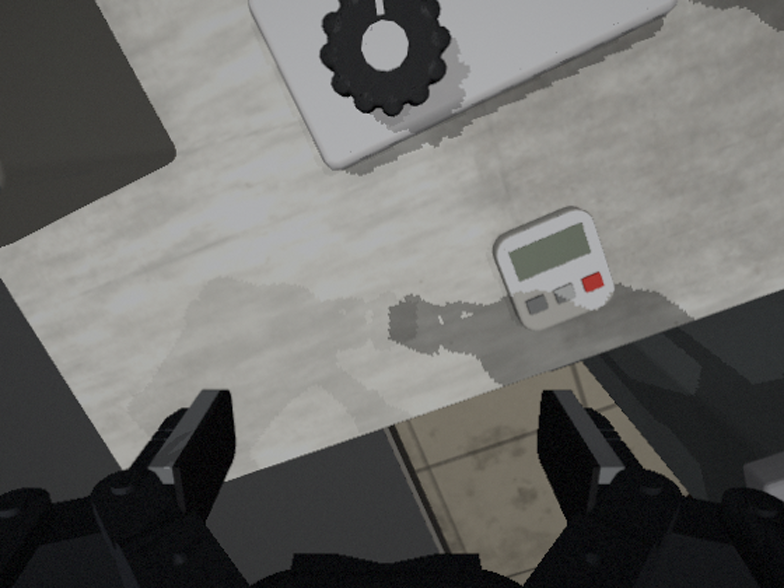

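```bash
python3 -m pendant '[[[0,0,0],[0,0,-0.03],-1],[[0,0.12,0],[0,0,0],-1],[[0,0.12,0],[0,0,0],-1],[[0,0.12,0],[0,0,0],-1],[[0,0.12,0],[0,0,0],-1],[[0,0.12,0],[0,0,0],-1],[[0,0,0],[0,0,0],-1],[[0,0,0],[0,0,0],-1]]'
cat > wc.py <<'E'
from fit import *
st=log(); w=snapshot("wrist"); 
C=cloud(w,np.ones((420,560),bool),st); rr,cc=np.nonzero(w["z_map"]>0); k=w["color"][rr,cc].astype(int)
near=(C[:,0]>.58)&(C[:,0]<.74)&(C[:,1]>.15)&(C[:,1]<.27)&(C[:,2]>.08)&(C[:,2]<.26)
for nm,m in(("red",(k[:,0]>90)&(k[:,0]>2*k[:,1])&(k[:,0]>2*k[:,2])),("green",(k[:,1]>1.5*k[:,0])&(k[:,1]>50))):
    b=near&m
    if b.any(): print(nm,np.median(C[b],0).round(4),C[b].min(0).round(4),C[b].max(0).round(4),b.sum(),"px",cc[b].mean().round(1),rr[b].mean().round(1))
for l in("pointer","green_mark"): print(l,[(np.round(px(r["location"]),1),round(r["score"],2)) for r in place_of(w,l)[:2]])
n=np.hypot(C[:,0]-.5625,C[:,1]-.152)<.045
for a,b in((.21,.24),(.24,.27),(.27,.3)):
    A=C[n&(C[:,2]>a)&(C[:,2]<b)]
    if len(A)>50:
        f=least_squares(lambda c:np.hypot(A[:,0]-c[0],A[:,1]-c[1])-.023,[.5625,.153],loss="soft_l1",f_scale=.001); print("cyl",f.x,len(A))
E
python3 wc.py
```

```text
time_s: 30.1
tcp_pos: [0.4259, 0.3553, 0.241]
tool_rot: [[0.782, -0.359, 0.509], [-0.298, -0.933, -0.201], [0.547, 0.006, -0.837]]
force: [-0.3, -0.7, 0.7]
grip_width: 0.0856
t 30.1 q [ 0.826  0.353  1.687 -0.66   0.984  3.105] p [0.4259 0.3553 0.241 ] R [[0.782, -0.359, 0.509], [-0.298, -0.933, -0.201], [0.547, 0.006, -0.837]] F [-0.3 -0.7  0.7] w 0.0856
green [0.5836 0.1628 0.1542] [0.5812 0.1577 0.1536] [0.5854 0.1663 0.155 ] 12 px 436.5 13.0
pointer []
green_mark []
```

```bash
python3 -m pendant '[[[0,-0.12,0],[0,0,0],-1],[[0,-0.12,0],[0,0,0],-1],[[0,-0.12,0],[0,0,0],-1],[[0,-0.12,0],[0,0,0],-1],[[0,-0.12,0],[0,0,0],-1],[[0,0,0],[0,0,0],-1],[[0,0,0],[0,0,0],-1],[[0,0,0],[0,0,0],-1],[[0,0,0],[0,0,0],-1]]'; python3 chk.py
python3 - <<'E'
from fit import *
w=snapshot("top"); s=snapshot("side")
for n,w in(("top",w),("side",s)):
    C=cloud(w,np.ones((420,560),bool)); rr,cc=np.nonzero(w["z_map"]>0); k=w["color"][rr,cc].astype(int)
    d=np.hypot(C[:,0]-.5625,C[:,1]-.152)
    b=(d<.04)&(C[:,2]>.135)&(C[:,2]<.165); print(n,"stage disc z",np.median(C[b][:,2]),b.sum())
    b=(d<.03)&(C[:,2]>.285)&(C[:,2]<.31)&(k.min(1)>60); A=C[b]; f=least_squares(lambda c:np.hypot(A[:,0]-c[0],A[:,1]-c[1])-.021,[.5625,.153],loss="soft_l1",f_scale=.001); print("rim",np.median(A[:,2]),f.x,b.sum())
E
```

```text
time_s: 31.0
tcp_pos: [0.4253, 0.3551, 0.2415]
tool_rot: [[0.934, -0.357, -0.019], [-0.357, -0.934, -0.001], [-0.017, 0.007, -1.0]]
force: [-0.1, -0.1, -0.0]
grip_width: 0.0855
t 31.0 q [0.553 0.413 1.45  0.009 1.295 2.485] p [0.4253 0.3551 0.2415] R [[0.934, -0.357, -0.019], [-0.357, -0.934, -0.001], [-0.017, 0.007, -1.0]] F [-0.1 -0.1 -0. ] w 0.0855
pointer [(array([291.3, 160.2]), 0.71)] mark [(array([286.6, 159.2]), 0.95)]
red [0.6458 0.201  0.1755] 2 px 289.0 162.5
rim top [0.2555 0.2972 0.3006] 491
cyl 0.17 [0.5635 0.1612] 49
cyl 0.2 [0.5632 0.1528] 129
cyl 0.23 [0.5632 0.1528] 138
top stage disc z 0.15275528073678923 482
rim 0.2969226559212982 [0.56312313 0.15358876] 94
side stage disc z 0.15385964079662978 240
rim 0.2971208576318516 [0.56276476 0.15207017] 106
```

```bash
python3 -c "
from h import *
print(job_done())"
```

```text
the job is handed in; nothing more can be done
None
```

The job is done and handed in at about 31 s of robot time; `job_done()` gives no verdict, so the result rests on my own checks below.

**What I did:**
- I lifted the white cup out of the caddy, stood it upright on the open bench and let go.
- I took it again 40 mm below the rim. I held it at a 35° slant rather than 45°, to keep the wrist camera clear of the electrode.
- I lowered it onto the stage in sub-millimetre steps; the wrist force stayed under about 3 N. I released it in the ring and let it stand for over a second.
- I then wound the wheel about 3.47 rad clockwise in three grasps and backed off with the fingers open.

**Last checks:**
- **Cup position:** it stands upright, with its axis about 2–3 mm from the electrode axis (limit 10 mm). The electrode hung inside the cup in the last side picture I viewed, taken just before the final 0.17 rad of winding.
- **Pointer height:** the stage disc reads 152.8 mm (top camera) and 153.9 mm (side camera). That puts the pointer at about 173–174 mm, against the mark at 175 mm. Its red pixels gave 175.5 mm directly, and the tolerance is 6 mm.

**What failed or disagreed:**
- The closer wrist-camera check of the pointer failed because the scale was out of view. Tilting for it brought the last joint to 3.105 rad, within 0.01 of its limit, before I turned back.
- The networks' pointer position scattered by a few pixels, so I relied on depth instead.
- I did not re-measure the bystanders at the end. No unexpected forces showed up on the way.

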